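# Load, lock and pin the bench steriliser

## Robot

A 6-joint arm with a two-finger parallel gripper is mounted at the origin on the work surface. World frame = base frame: x ahead of the robot, y to its left, z up, the work surface at z = 0. Lengths are in m, angles in rad, forces in N, time in s.
With the tool pointing down it reaches from about 0.25 to 0.775 m from the base axis. Payload 4 kg.
Tool frame: the origin (TCP) lies where the fingers leave the gripper's body, on its centre line; the fingertips stand 97 mm ahead of it and the grasp point (between the pads) lies 78 mm ahead of it; z points along the fingers, y is the line along which they close (so a half turn about z gives the same grasp; the last joint's range is limited). The gripper opens to 94 mm and grips with 3 to 60 N. Pads are 16 mm wide; open, the fingers measure 119 mm over their backs; the gripper's body (75 mm by 177 mm) begins 78 mm behind the grasp point.
Start: joints at [1.097, 0.087, 1.371, -0, 1.684, -0.103], TCP at [0.199, 0.513, 0.303] pointing down, gripper open.
Joint ranges: [-3.1, 3.1], [-0.76, 2.03], [0.27, 2.55], [-1.08, 4.22], [0.17, 2.65], [-2.57, 2.57]. Speed limits (rad/s): [2.79, 2.79, 3.14, 3.14, 3.14, 3.14].

## Interface

Orientations are given as a rotation vector (axis times angle).
In Python, from workcell import sense, get_image, close_job, search_frame, outline_of, place_of gives the robot as it stands.
- The arm moves only by the shell command python3 -m jog 'ROWS' [OPENING]. ROWS is JSON, a list of rows, each an object of numbers: "tx", "ty", "tz": the shift along the tool's x, y, z in mm; "rx", "ry", "rz": the turn, a rotation vector about the tool's x, y, z in degrees. A call has 1 to 20 rows; each row is the pose to reach, as a shift and turn from the pose commanded when the call began, along the tool's axes at that moment; what a row does not reach only later rows make up. A row lasts 1/10 s, in which the tool goes at most 50 mm and 8.59 degrees, less where a joint would pass 70% of its speed; a pose out of reach is approached as far as the arm can. A call with a gripper value outside its range is refused whole. OPENING is the opening in per cent of the stroke, from 0 (shut) to 100 (fully open), set as the call begins (- or left out, the last holds). The fingers move at their own pace and stop on an object; the grip force is fixed at half the most. Time passes only in rows, so rows that repeat a pose let the fingers close. It gives the time, the measured TCP pose, the force, the opening and the grip force at its end, in the units of the state.
- sense(): the state, without advancing time (a new reading comes with each control period).
- get_image(name): name is "scene" or "side" or "wrist"; returns a dict with "pixels" (400x640x3 uint8, red, green, blue), "fx", "fy", "cx", "cy" (pixels), "view" (4x4, takes a point from world to camera coordinates). Camera axes: x right, y down, z forward; pixel columns grow to the right and rows downward; lengths in m; the calibration is good to about 2 mm. A picture is of the moment at which its call begins. There is no depth.
- close_job(): hands the job in; it is judged then, once.
Trained networks look in a picture, given as the dict that the camera call returned (one of the last four; its "shot" number tells which), for a name from the list of things; names that differ only in an ending like _2 or _b are one class to them, and where a whole thing is asked for, a point or a joint stands for the part that bears it (a point fixed in the world has none). Each returns a list of dicts, best first, with "conf" (0 to 1); they miss things now and then, are a little off and sometimes report something else, mostly with a low value. They report only what shows in the picture. A call takes as long as a camera call. They do not tell look-alikes from the thing itself.
- search_frame(target, picture): "bbox" ([left, top, width, height] in pixels, round what is visible of it).
- outline_of(target, picture): "mask" (400x640 bool, what is visible of it) and "bbox" ([left, top, width, height] in pixels, round what is visible of it).
- place_of(target, picture): "point" ([column, row] in pixels: a listed point, or the origin of a listed thing).
The state is a dict: "clock": time; "qpos": joint angles; "qvel": joint speeds; "effort": joint torques, N m; "position": TCP position; "eef_rot": TCP orientation; "wrist_force": force on the tool from outside, world axes, zero at the start; "wrist_torque": the same for the moment, N m; "opening": opening from 0.0 (shut) to 1.0 (fully open); "grasp_force": force on a finger pad.
Only numpy, scipy, OpenCV 4.12 (cv2) and the standard library are available. Lean on these libraries where they do the work, as an engineer would, in place of code of your own. Each camera call takes 0.05 s, during which the arm holds its last target. There are 200 camera calls.

## Task

Get the bench steriliser ready to run: squeeze the two tabs of its lid together, turn the lid to unlock it, lift it off and lay it flat on the grey mat, then stand every amber bottle upright in a place of its own on the chamber floor. Put the lid back, lock it with the tabs squeezed so that both bolts spring out into their notches, and push the safety pin fully home through the drilled keeper and the lid's ear; leave the other things on the bench where they are.

Things in the scene. Friction and masses are not known exactly. Their poses are not given: they have to be found in the camera images.
- steriliser: bench steam steriliser, fixed to the bench: upright round steel chamber on a black base, cream control box on one side (towards its -x-y corner, 94 to 182 mm from the axis, 120 wide, top at z 90). Origin: centre of its underside, z up. Chamber inner radius 86 mm, floor z 45, rim z 150, outer radius 97
- rack (a point): centre of the chamber floor, 45 mm above the bench. A cross of thin sheet steel (along the steriliser's x and y, 32 high) makes four bottle places there, centred at (+-36, +-36) mm from this point in the steriliser's frame. The chamber is 105 deep
- keeper (a point): middle of the top of the plain keeper, at the steriliser's +y; the drilled keeper is its twin at -y. Each is a post 138 to 148 mm from the axis with a plate (100 to 142 from the axis, 34 wide, top z 167.5, 8 thick) that hangs over the ear of the locked lid, and an end stop so that the lid cannot turn clockwise beyond locked
- strike (a point): the strike at the steriliser's +x, 112 mm from the axis, top z 170; its twin is at -x. Two cheeks 107 to 118 from the axis, outer sides 36 apart, with a 14 mm notch between them that takes the lid's bolt (8 wide). A bolt that is not drawn in cannot pass a cheek
- pin_hole (a point): centre of the mouth of the 12 mm pin hole in the top of the drilled keeper (steriliser -y side, 113 mm from the axis, 167.5 above the bench). The plate is 8 thick; 3.5 below it lies the ear (6 thick) of the locked lid with a 15 mm hole in line
- lid: loose lid, 0.5 kg, steel disc 195 mm across; on and locked at the start. Origin: centre of its underside, z up. Tapered plug z 0 to 10 mm (radius 77 to 84) drops into the chamber, disc z 10 to 16 rests on the rim (origin then 140 above the bench); elsewhere it lies on the plug. Two ears at +y and -y reach 131 from the axis, 32 wide. A round gauge (+y, to z 31) and a brass valve (-y, to z 38)
- lid_grip (a point): on the lid's axis, 50 mm above its origin, the height to grip: two black tabs face each other, 34 wide, z 26 to 62 in the lid's frame, outer faces at x +31 and -31, a fixed piece between. Each tab carries a bolt, a bar along x from the tab to 112 from the axis, z 18 to 27 (keep fingertips above it). Squeezing the tabs draws both bolts in 10 mm. The lid can be carried by its squeezed tabs
- lid_ear (a point): mouth of the 15 mm hole in the lid's -y ear, 113 mm from the axis. Locked: lid and steriliser have the same yaw (or half a turn apart; either fits). To unlock: squeeze the tabs, keep them squeezed, turn 45 degrees counter-clockwise from above, lift straight off. It goes back on so turned (15 degrees either way) and locks by turning clockwise, squeezed, to the stop; let go, the bolts spring out
- tab_a (a joint): travel of the lid's +x tab and bolt, m: 0 sprung out, 0.010 squeezed fully in (spring 1.4 N at 0, 5 N at 0.010); above 0.006 the bolt clears the strike
- tab_b (a joint): the same for the -x tab
- pin: loose steel safety pin, 0.05 kg: shank 8 mm across, 45 long with a pointed end, round head 21 across and 30 tall above it. Origin: tip of the shank, z towards the head. At the start it stands upright in a 28 deep stowage socket in the top of the control box, tip 62 above the bench. Fully home in the keeper its head rests on the keeper and its tip is 122.5 above the bench
- mat: grey flat mat 210 x 210 mm, 4 thick, fixed on the bench, for the lid. Origin: centre of its underside
- bottle1: amber glass bottle with a black screw cap, standing on the bench: 46 mm across, 91 tall; cap 36 across from z 67 to 91. Origin: centre of its underside, z up. About 0.11 kg, bottom-heavy. It may be absent
- bottle2: a bottle like bottle1. It may be absent
- bottle3: a bottle like bottle1. It may be absent
- bottle4: a bottle like bottle1. It may be absent
- dishes: bystander: two stacked culture dishes, 90 mm across, 31 high, among the bottles. Origin: centre of its underside
- beaker: bystander: glass beaker 72 mm across, 95 high. Origin: centre of its underside
- dish_stack: bystander: three stacked culture dishes, 90 mm across, 47 high. Origin: centre of its underside
- sample_pot: bystander: white pot 64 mm across, 88 high. Origin: centre of its underside
- marker: bystander: black marker pen lying on the bench, 16 mm thick, 120 long. Origin: centre of its underside
Not all that is in view belongs to the job. Leave any red or yellow look-alike of the bottle4 alone.

How it is judged:
On the way, in this order (a step that is already met when the one before it is completed fails the run):
1. the lid lies flat on the mat, let go (horizontal distance between lid and mat below 0.08 m and height (world z) of lid below 0.012 m and angle between lid's own z axis and vertical below 0.06 rad and contact force between the fingers and lid below 0.3 N), for 0.2 s.
2. every bottle stands upright on the chamber floor (horizontal distance between each of bottle1, bottle2, bottle3, bottle4 and steriliser below 0.072 m and z of bottle1 in the frame of steriliser between 0.04 and 0.05 m and angle between each of bottle1, bottle2, bottle3, bottle4's own z axis and vertical below 0.12 rad and z of bottle2 in the frame of steriliser between 0.04 and 0.05 m and z of bottle3 in the frame of steriliser between 0.04 and 0.05 m and z of bottle4 in the frame of steriliser between 0.04 and 0.05 m), for 0.2 s.
3. the lid is on and locked with both bolts out, the bottles inside (all of step 2 and angle between the x axis of lid and the x axis of steriliser, either way round below 0.06 rad and z of lid in the frame of steriliser between 0.135 and 0.1445 m and horizontal distance between lid and steriliser below 0.006 m and angle between lid's own z axis and vertical below 0.04 rad and value of joint each of tab_a, tab_b below 0.0025 m), for 0.2 s.
4. the pin is fully home through the keeper and the ear of the locked lid (horizontal distance between pin and pin_hole below 0.006 m and z of pin in the frame of steriliser between 0.115 and 0.127 m and angle between pin's own z axis and vertical below 0.15 rad and angle between the x axis of lid and the x axis of steriliser, either way round below 0.06 rad and z of lid in the frame of steriliser between 0.135 and 0.1445 m and horizontal distance between lid and steriliser below 0.006 m and angle between lid's own z axis and vertical below 0.04 rad and value of joint each of tab_a, tab_b below 0.0025 m), for 0.2 s.
At the end, for the whole second after the job is handed in: Every bottle stands upright (7 degrees) on the chamber floor; the lid is on and locked (3.4 degrees, centred to 6 mm), bolts sprung out (2.5 mm); the pin is in the drilled keeper, 6 mm from its axis at most, head within 4.5 mm of the keeper; all released and at rest (all of step 2 and all of step 4 and linear speed of each of pin, lid below 0.02 m/s); the robot touches nothing.
It fails at once if a bystander is shoved more than 6 cm or knocked over (distance of any of dishes, beaker, dish_stack, sample_pot, marker from where it was at the start of the episode above 0.06 m or angle between any of dishes, beaker, dish_stack, sample_pot's own z axis and vertical above 0.6 rad).
Of bottle1, bottle2, bottle3, bottle4 only 2 to 4 are there at a start; the rules pass over those that are not, and their reading is None.
At some moment in a run one of bottle1, bottle2, bottle3, bottle4, lid may be knocked a few centimetres aside while the robot is not near it.
It also fails if it takes over 210 s, if anything falls off the work surface, if the arm or the gripper's body presses on something with over 40 N, if the wrist force passes 120 N, or if a joint passes its speed limit or range.

## Working session

There is one attempt and no reset: what is moved stays moved. The work goes in short steps, Python scripts to look and compute and a shell command to move; the robot and the scene stay as the last step left them, time stands still between calls to the robot, and variables do not carry over. Pictures are saved under pics/ and viewed, at most 14 in all, crops included, and the job is handed in when it is done.

```bash
mkdir -p pics; ls
cat > h.py <<'E'
import numpy as np, cv2
from scipy.spatial.transform import Rotation as R
from workcell import sense, get_image, search_frame, outline_of, place_of, close_job
def save(im,name,crop=None):
    p=im["pixels"][:,:,::-1]
    if crop: l,t,w,h,s=crop; p=cv2.resize(p[t:t+h,l:l+w],None,fx=s,fy=s,interpolation=cv2.INTER_CUBIC)
    cv2.imwrite("pics/"+name+".png",p)
def ray(im,uv):
    V=np.array(im["view"]); c=-V[:3,:3].T@V[:3,3]
    d=V[:3,:3].T@np.array([(uv[0]-im["cx"])/im["fx"],(uv[1]-im["cy"])/im["fy"],1.])
    return c,d
def at_z(im,uv,z):
    c,d=ray(im,uv); return c+d*(z-c[2])/d[2]
def proj(im,p):
    V=np.array(im["view"]); q=V[:3,:3]@np.asarray(p)+V[:3,3]
    return np.array([im["fx"]*q[0]/q[2]+im["cx"],im["fy"]*q[1]/q[2]+im["cy"]])
def tri(obs):
    A=np.zeros((3,3));b=np.zeros(3)
    for im,uv in obs:
        c,d=ray(im,uv); d=d/np.linalg.norm(d); P=np.eye(3)-np.outer(d,d); A+=P; b+=P@c
    return np.linalg.solve(A,b)
E
python3 - <<'E'
from h import *
np.set_printoptions(precision=3,suppress=True)
s=sense(); print(s)
for n in("scene","side"):
    im=get_image(n); save(im,n+"0")
    V=np.array(im["view"]); print(n,im["fx"],-V[:3,:3].T@V[:3,3],V[2,:3])
    for t,z in [("steriliser",0),("rack",.045),("keeper",.1675),("strike",.17),("pin_hole",.1675),("lid",.14),("lid_grip",.19),("lid_ear",.156),("pin",.062),("mat",0),("bottle1",0),("dishes",0),("beaker",0),("dish_stack",0),("sample_pot",0),("marker",0)]:
        for r in place_of(t,im)[:6]:
            if r["conf"]>.3: print(t,round(r["conf"],2),np.round(r["point"],1),at_z(im,r["point"],z)[:2])
E
```

```text
pics
{'clock': 0.0, 'qpos': array([ 1.097,  0.088,  1.372, -0.   ,  1.684, -0.103]), 'qvel': array([-0.   ,  0.001,  0.002,  0.   , -0.001,  0.001]), 'effort': array([ -0.003, -34.018, -30.242,   0.071,   0.033,  -0.   ]), 'position': array([0.199, 0.512, 0.302]), 'eef_rot': array([-0.579, -3.087,  0.003]), 'wrist_force': array([-0.149, -0.066, -0.761]), 'wrist_torque': array([ 0.009,  0.026, -0.038]), 'grasp_force': 0.0, 'opening': 1.0011031164840234}
scene 407.78226741999174 [1.328 0.363 1.122] [-0.596 -0.236 -0.768]
steriliser 0.69 [292.3 246. ] [ 0.652 -0.018]
keeper 0.95 [297.8 244.8] [0.743 0.052]
strike 0.78 [253.6 214.2] [ 0.693 -0.116]
pin_hole 0.77 [280.2 184.4] [ 0.551 -0.096]
lid 0.97 [289.4 214.4] [ 0.632 -0.028]
lid_grip 0.82 [287.4 202.5] [ 0.628 -0.033]
lid_ear 0.96 [281.9 184.1] [ 0.538 -0.098]
pin 0.67 [226.4 241.8] [ 0.752 -0.197]
pin 0.44 [309.1 194.1] [ 0.469 -0.034]
mat 0.65 [230.9 192.3] [ 0.518 -0.329]
bottle1 0.68 [415.1 263.1] [0.565 0.376]
bottle1 0.66 [470.  237.8] [0.397 0.525]
bottle1 0.62 [386.3 254.5] [0.568 0.281]
bottle1 0.6 [458.6 254.7] [0.48  0.50
[... 794 characters left out ...]

lid_ear 0.59 [284.5 199.7] [0.485 0.111]
pin 0.66 [307.7 261.3] [ 0.468 -0.037]
mat 0.67 [396.6 354.2] [ 0.525 -0.335]
bottle1 0.83 [268.  185.2] [0.556 0.382]
bottle1 0.71 [284.1 196. ] [0.575 0.302]
bottle1 0.59 [232.1 175.9] [0.473 0.496]
bottle1 0.58 [235.4 197.9] [0.435 0.377]
bottle1 0.53 [207.1 178.5] [0.394 0.527]
bottle1 0.51 [345.9 196.7] [0.745 0.194]
dishes 0.88 [262.7 197.8] [0.511 0.331]
beaker 0.8 [316.3 189.2] [0.683 0.278]
beaker 0.61 [245.5 236.2] [0.39  0.194]
dish_stack 0.57 [307.  328.6] [ 0.386 -0.172]
sample_pot 0.81 [431.1 288. ] [ 0.721 -0.233]
sample_pot 0.37 [348.8 239.1] [0.642 0.026]
marker 0.69 [314.9 183.9] [0.694 0.306]
marker 0.66 [247.4 239.9] [0.388 0.177]
```

View pics/scene0.png

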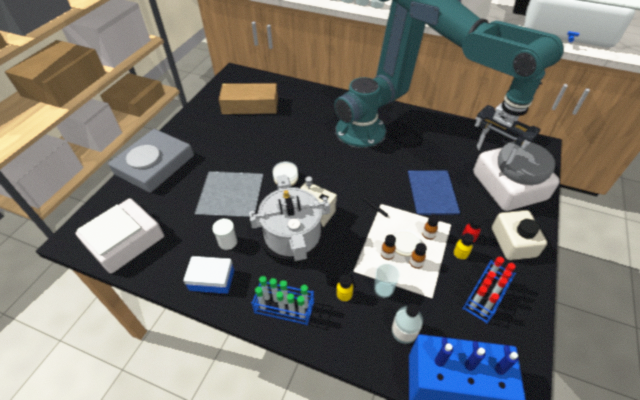

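View pics/side0.png

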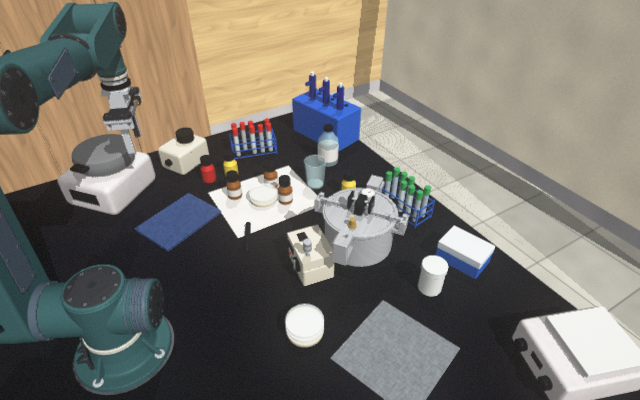

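```bash
cat >> h.py <<'E'
def go(x,y,z,yaw=None,tip=.078):
    """rows to bring the grasp point to x,y,z with tool y at yaw (deg), tool straight down"""
    s=sense(); Rt=R.from_rotvec(s["eef_rot"]).as_matrix(); p=np.array(s["position"])
    cur=np.degrees(np.arctan2(Rt[1,1],Rt[0,1]))
    if yaw is None: yaw=cur
    a=np.radians(yaw); yv=np.array([np.cos(a),np.sin(a),0]); zv=np.array([0,0,-1.]); 
    Rd=np.column_stack([np.cross(yv,zv),yv,zv])
    d=Rt.T@(np.array([x,y,z+tip])-p)*1000; r=np.degrees(R.from_matrix(Rt.T@Rd).as_rotvec())
    j1=np.degrees(np.arctan2(y,x))
    print("t=%.1f grasp now %s yaw %.1f | shift %s turn %s | q6 will be %.0f"%(s["clock"],np.round(p+Rt[:,2]*tip,4),cur,np.round(d,1),np.round(r,2),j1-yaw))
E
python3 -c "
from h import *
go(.63,-.033,.322,-52.5)"
```

```text
t=1.7 grasp now [0.1993 0.5126 0.2247] yaw 68.8 | shift [-599.1 -352.5  -97.3] turn [  0.    -0.   121.25] | q6 will be 50
```

```bash
python3 -m jog '[{"tz":-50},{"tz":-97},{"tx":-599,"ty":-352,"tz":-97,"rz":121},{"tx":-599,"ty":-352,"tz":-97,"rz":121},{"tx":-599,"ty":-352,"tz":-97,"rz":121},{"tx":-599,"ty":-352,"tz":-97,"rz":121},{"tx":-599,"ty":-352,"tz":-97,"rz":121},{"tx":-599,"ty":-352,"tz":-97,"rz":121},{"tx":-599,"ty":-352,"tz":-97,"rz":121},{"tx":-599,"ty":-352,"tz":-97,"rz":121},{"tx":-599,"ty":-352,"tz":-97,"rz":121},{"tx":-599,"ty":-352,"tz":-97,"rz":121},{"tx":-599,"ty":-352,"tz":-97,"rz":121},{"tx":-599,"ty":-352,"tz":-97,"rz":121},{"tx":-599,"ty":-352,"tz":-97,"rz":121},{"tx":-599,"ty":-352,"tz":-97,"rz":121},{"tx":-599,"ty":-352,"tz":-97,"rz":121},{"tx":-599,"ty":-352,"tz":-97,"rz":121},{"tx":-599,"ty":-352,"tz":-97,"rz":121},{"tx":-599,"ty":-352,"tz":-97,"rz":121}]' 100
python3 - <<'E'
from h import *
np.set_printoptions(precision=4,suppress=True)
s=sense();print(s["position"],s["qpos"],s["wrist_force"])
im=get_image("wrist"); save(im,"w1")
V=np.array(im["view"]); print(im["fx"],-V[:3,:3].T@V[:3,3],V[2,:3])
for t,z in [("steriliser",0),("keeper",.1675),("strike",.17),("pin_hole",.1675),("lid",.14),("lid_grip",.19),("lid_ear",.156),("pin",.062)]:
        for r in place_of(t,im)[:3]:
            if r["conf"]>.3: print(t,round(r["conf"],2),np.round(r["point"],1),at_z(im,r["point"],z)[:2])
E
```

```text
[0.1993 0.5126 0.3027] [ 1.0969  0.0872  1.3707  0.      1.6836 -0.1031] [-0.7071  0.8684  0.2196]
354.3474122666506 [0.1226 0.5415 0.3851] [ 0.2641 -0.1025 -0.959 ]invalid input
```

View pics/w1.png

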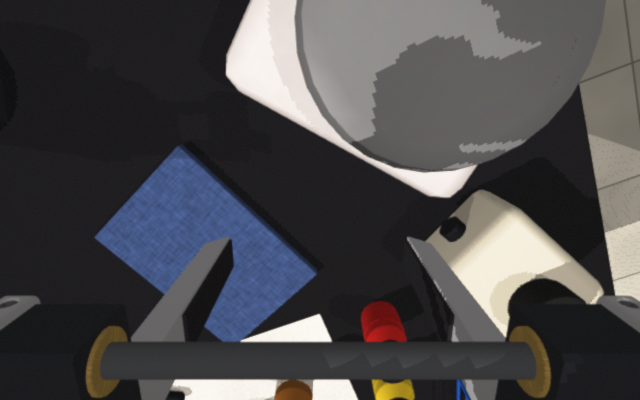

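The jog was refused, so the picture shows only the start pose. I'll check the row format with a small move.

```bash
python3 -m jog '[{"tz":-50},{"tz":-97}]' 100; echo; python3 -m jog '[{"tx":-100,"ty":-59,"rz":20}]'
```

```text
invalid input
invalid input
```

```bash
python3 -m jog '[{"tx":0,"ty":0,"tz":-50,"rx":0,"ry":0,"rz":0},{"tx":0,"ty":0,"tz":-97,"rx":0,"ry":0,"rz":0}]' 100
```

```text
clock: 2.35
position: [0.1989, 0.5118, 0.3977]
eef_rot: [-0.579, -3.086, 0.011]
wrist_force: [-0.0, 0.8, 1.3]
opening: 1.002
grasp_force: 0.0
```

```bash
python3 -m jog '[{"tx":-599,"ty":-352,"tz":0,"rx":0,"ry":0,"rz":121},{"tx":-599,"ty":-352,"tz":0,"rx":0,"ry":0,"rz":121},{"tx":-599,"ty":-352,"tz":0,"rx":0,"ry":0,"rz":121},{"tx":-599,"ty":-352,"tz":0,"rx":0,"ry":0,"rz":121},{"tx":-599,"ty":-352,"tz":0,"rx":0,"ry":0,"rz":121},{"tx":-599,"ty":-352,"tz":0,"rx":0,"ry":0,"rz":121},{"tx":-599,"ty":-352,"tz":0,"rx":0,"ry":0,"rz":121},{"tx":-599,"ty":-352,"tz":0,"rx":0,"ry":0,"rz":121},{"tx":-599,"ty":-352,"tz":0,"rx":0,"ry":0,"rz":121},{"tx":-599,"ty":-352,"tz":0,"rx":0,"ry":0,"rz":121},{"tx":-599,"ty":-352,"tz":0,"rx":0,"ry":0,"rz":121},{"tx":-599,"ty":-352,"tz":0,"rx":0,"ry":0,"rz":121},{"tx":-599,"ty":-352,"tz":0,"rx":0,"ry":0,"rz":121},{"tx":-599,"ty":-352,"tz":0,"rx":0,"ry":0,"rz":121},{"tx":-599,"ty":-352,"tz":0,"rx":0,"ry":0,"rz":121},{"tx":-599,"ty":-352,"tz":0,"rx":0,"ry":0,"rz":121},{"tx":-599,"ty":-352,"tz":0,"rx":0,"ry":0,"rz":121},{"tx":-599,"ty":-352,"tz":0,"rx":0,"ry":0,"rz":121},{"tx":-599,"ty":-352,"tz":0,"rx":0,"ry":0,"rz":121}]'
cat > look.py <<'E'
import sys
from h import *
np.set_printoptions(precision=4,suppress=True)
def look(name,things,cam="wrist",n=3,mn=.3):
    im=get_image(cam); save(im,name)
    for t,z in things:
        for r in place_of(t,im)[:n]:
            if r["conf"]>mn: print(cam,t,round(r["conf"],2),np.round(r["point"],1),at_z(im,r["point"],z)[:2])
    return im
E
python3 - <<'E'
from look import *
go(.63,-.033,.322,-52.5)
look("w2",[("steriliser",0),("keeper",.1675),("strike",.17),("pin_hole",.1675),("lid",.14),("lid_grip",.19),("lid_ear",.156),("pin",.062)])
E
```

```text
clock: 4.25
position: [0.6294, -0.0312, 0.4008]
eef_rot: [2.971, 1.019, 0.002]
wrist_force: [-1.1, 0.1, 0.2]
opening: 1.003
grasp_force: 0.0
t=4.2 grasp now [ 0.6295 -0.0312  0.3228] yaw -52.1 | shift [-0.6  1.8  0.8] turn [ 0.06 -0.07  0.38] | q6 will be 50
wrist keeper 0.63 [321.   48.7] [0.7268 0.0394]
wrist strike 0.74 [436.1 195.2] [ 0.6935 -0.1208]
wrist pin_hole 0.8 [308.9 297.2] [ 0.5366 -0.0941]
wrist lid 0.8 [311.8 182.2] [ 0.6273 -0.0273]
wrist lid_grip 0.73 [314.8 194.8] [ 0.6299 -0.0295]
wrist lid_ear 0.79 [309.7 294.3] [ 0.5341 -0.0967]
wrist pin 0.85 [246.1 266.3] [ 0.4698 -0.0389]
```

View pics/w2.png

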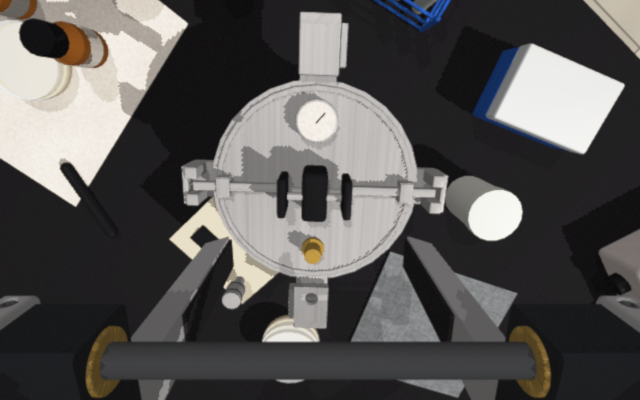

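The picture shows the lid centred at about (313,190), with the tabs at (282,195) and (346,196). The strikes are at (196,183) and (436,192), the pin hole at (310,297) and the pin at (233,293).

Run:
```python
from look import *
im=get_image("wrist")
def yaw(a,b): d=b-a; return np.degrees(np.arctan2(d[1],d[0]))
L=[r["point"] for r in place_of("strike",im)]; print(L)
a=at_z(im,(196,182.5),.17);b=at_z(im,(436,192),.17); print(a,b,(a+b)/2,yaw(a,b),np.linalg.norm(b-a))
k=at_z(im,(320.5,40),.1675);h=at_z(im,(310.5,297.5),.1675);print(k,h,yaw(h,k)-90)
for t in("lid","pin"):
    m=outline_of(t,im)[0]; print(t,m["conf"],m["bbox"])
a=at_z(im,(282,195),.2);b=at_z(im,(346.5,196),.2);print((a+b)/2,yaw(a,b),np.linalg.norm(b-a))
V=np.array(im["view"]); print(-V[:3,:3].T@V[:3,3],V[2,:3])
```

```text
[[437.0, 196.3], [312.7, 198.2]]
[0.5693 0.0581 0.17  ] [ 0.6958 -0.1195  0.17  ] [ 0.6325 -0.0307  0.17  ] -54.54745036801074 0.21800982981382178
[0.732  0.0422 0.1675] [ 0.538  -0.0962  0.1675] -54.49263993556676
lid 0.58 [188.1, 73.3, 246.9, 225.9]
pin 0.94 [219.6, 276.3, 22.8, 33.7]
[ 0.6319 -0.0289  0.2   ] -53.13411467789434 0.05327929296158191
[0.6954 0.017  0.482 ] [-0.2221 -0.1734 -0.9595]
```

```bash
python3 -c "
from h import *
go(.6315,-.030,.191,-54.5)"
```

```text
t=4.9 grasp now [ 0.6301 -0.0325  0.3216] yaw -52.2 | shift [  2.7  -1.1 130.6] turn [-0.01  0.    2.25] | q6 will be 52
```

```bash
python3 -m jog '[{"tx":2.5,"ty":-1,"tz":40,"rx":0,"ry":0,"rz":2.3},{"tx":2.5,"ty":-1,"tz":80,"rx":0,"ry":0,"rz":2.3},{"tx":2.5,"ty":-1,"tz":100,"rx":0,"ry":0,"rz":2.3},{"tx":2.5,"ty":-1,"tz":115,"rx":0,"ry":0,"rz":2.3},{"tx":2.5,"ty":-1,"tz":125,"rx":0,"ry":0,"rz":2.3},{"tx":2.5,"ty":-1,"tz":130,"rx":0,"ry":0,"rz":2.3},{"tx":2.5,"ty":-1,"tz":130,"rx":0,"ry":0,"rz":2.3}]'
python3 -c "
from h import *
go(.6315,-.030,.191,-54.5)
im=get_image('side'); save(im,'s1',(260,130,180,150,4))"
```

```text
clock: 5.6
position: [0.6316, -0.0302, 0.27]
eef_rot: [2.992, 0.956, 0.001]
wrist_force: [-0.8, -0.6, -0.3]
opening: 1.001
grasp_force: 0.0
t=5.6 grasp now [ 0.6316 -0.0302  0.192 ] yaw -54.6 | shift [ 0.1 -0.2  1. ] turn [ 0.02 -0.03 -0.05] | q6 will be 52
```

View pics/s1.png

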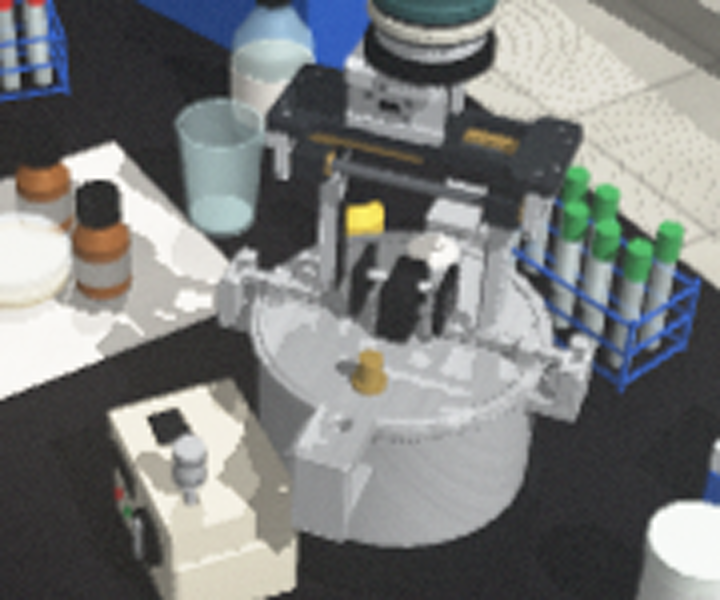

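The fingers straddle the two tabs and sit above the bolts. Next I close and squeeze.

```bash
python3 -m jog '[{"tx":0,"ty":0,"tz":0,"rx":0,"ry":0,"rz":0},{"tx":0,"ty":0,"tz":0,"rx":0,"ry":0,"rz":0},{"tx":0,"ty":0,"tz":0,"rx":0,"ry":0,"rz":0},{"tx":0,"ty":0,"tz":0,"rx":0,"ry":0,"rz":0},{"tx":0,"ty":0,"tz":0,"rx":0,"ry":0,"rz":0},{"tx":0,"ty":0,"tz":0,"rx":0,"ry":0,"rz":0},{"tx":0,"ty":0,"tz":0,"rx":0,"ry":0,"rz":0},{"tx":0,"ty":0,"tz":0,"rx":0,"ry":0,"rz":0},{"tx":0,"ty":0,"tz":0,"rx":0,"ry":0,"rz":0},{"tx":0,"ty":0,"tz":0,"rx":0,"ry":0,"rz":0}]' 10
python3 -c "from h import *; print(sense()['wrist_torque'])"
```

```text
clock: 6.65
position: [0.6311, -0.0293, 0.2703]
eef_rot: [-2.99, -0.957, -0.0]
wrist_force: [-3.1, 4.0, 5.0]
opening: 0.428
grasp_force: 30.0
[0.75903922 0.73041714 0.11149298]
```

```bash
python3 -m jog '[{"tx":0,"ty":0,"tz":0,"rx":0,"ry":0,"rz":-3},{"tx":0,"ty":0,"tz":0,"rx":0,"ry":0,"rz":-7},{"tx":0,"ty":0,"tz":0,"rx":0,"ry":0,"rz":-11},{"tx":0,"ty":0,"tz":0,"rx":0,"ry":0,"rz":-15},{"tx":0,"ty":0,"tz":0,"rx":0,"ry":0,"rz":-19},{"tx":0,"ty":0,"tz":0,"rx":0,"ry":0,"rz":-23},{"tx":0,"ty":0,"tz":0,"rx":0,"ry":0,"rz":-27},{"tx":0,"ty":0,"tz":0,"rx":0,"ry":0,"rz":-31},{"tx":0,"ty":0,"tz":0,"rx":0,"ry":0,"rz":-35},{"tx":0,"ty":0,"tz":0,"rx":0,"ry":0,"rz":-39},{"tx":0,"ty":0,"tz":0,"rx":0,"ry":0,"rz":-43},{"tx":0,"ty":0,"tz":0,"rx":0,"ry":0,"rz":-45},{"tx":0,"ty":0,"tz":0,"rx":0,"ry":0,"rz":-45}]'
python3 -c "
from h import *
print(sense()['wrist_torque'])
im=get_image('scene'); save(im,'s2',(200,120,180,150,4))"
```

```text
clock: 7.95
position: [0.6299, -0.0295, 0.2702]
eef_rot: [-2.396, -2.026, 0.003]
wrist_force: [-7.6, 4.0, 5.9]
opening: 0.433
grasp_force: 30.0
[ 0.66546015  1.3035443  -0.4596948 ]
```

View pics/s2.png

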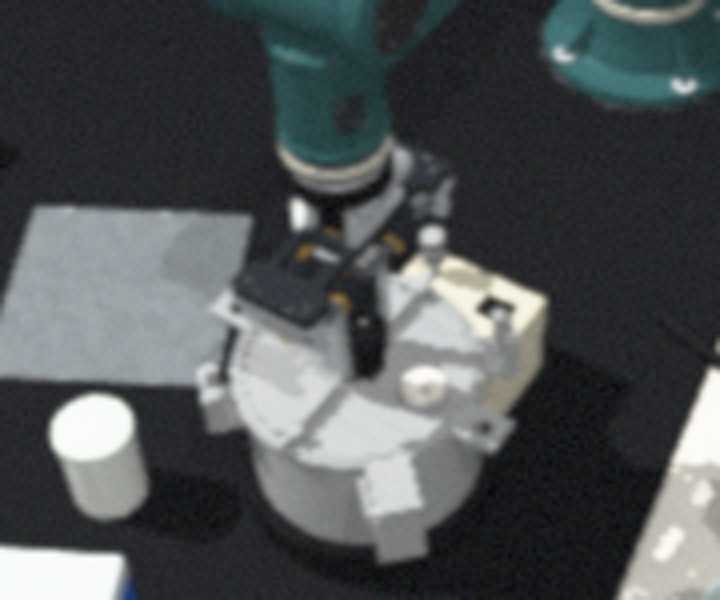

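```bash
python3 -m jog '[{"tx":0,"ty":0,"tz":-4,"rx":0,"ry":0,"rz":-45},{"tx":0,"ty":0,"tz":-8,"rx":0,"ry":0,"rz":0},{"tx":0,"ty":0,"tz":-14,"rx":0,"ry":0,"rz":0},{"tx":0,"ty":0,"tz":-20,"rx":0,"ry":0,"rz":0}]' 
python3 -c "
from h import *
go(.522,-.332,.191)"
```

```text
clock: 8.4
position: [0.6312, -0.0308, 0.2879]
eef_rot: [-2.396, -2.03, 0.004]
wrist_force: [-0.2, 0.5, -6.5]
opening: 0.433
grasp_force: 30.0
t=8.4 grasp now [ 0.631  -0.0308  0.2099] yaw -9.4 | shift [-315.1  -58.3   19.4] turn [-0.16  0.07  0.  ] | q6 will be -23
```

```bash
python3 -m jog '[{"tx":0,"ty":0,"tz":-25,"rx":0,"ry":0,"rz":0},{"tx":0,"ty":0,"tz":-60,"rx":0,"ry":0,"rz":0},{"tx":-20,"ty":-4,"tz":-70,"rx":0,"ry":0,"rz":0},{"tx":-50,"ty":-9,"tz":-70,"rx":0,"ry":0,"rz":0},{"tx":-85,"ty":-16,"tz":-70,"rx":0,"ry":0,"rz":0},{"tx":-120,"ty":-22,"tz":-70,"rx":0,"ry":0,"rz":0},{"tx":-155,"ty":-28,"tz":-70,"rx":0,"ry":0,"rz":0},{"tx":-190,"ty":-35,"tz":-70,"rx":0,"ry":0,"rz":0},{"tx":-225,"ty":-42,"tz":-70,"rx":0,"ry":0,"rz":0},{"tx":-260,"ty":-48,"tz":-70,"rx":0,"ry":0,"rz":0},{"tx":-290,"ty":-54,"tz":-50,"rx":0,"ry":0,"rz":0},{"tx":-315,"ty":-58,"tz":-20,"rx":0,"ry":0,"rz":0},{"tx":-315,"ty":-58,"tz":20,"rx":0,"ry":0,"rz":0},{"tx":-315,"ty":-58,"tz":60,"rx":0,"ry":0,"rz":0},{"tx":-315,"ty":-58,"tz":95,"rx":0,"ry":0,"rz":0},{"tx":-315,"ty":-58,"tz":120,"rx":0,"ry":0,"rz":0},{"tx":-315,"ty":-58,"tz":135,"rx":0,"ry":0,"rz":0},{"tx":-315,"ty":-58,"tz":143,"rx":0,"ry":0,"rz":0},{"tx":-315,"ty":-58,"tz":143,"rx":0,"ry":0,"rz":0}]' 
python3 -c "
from h import *
go(.522,-.332,.056)
im=get_image('side'); save(im,'s3')"
```

```text
clock: 10.3
position: [0.5219, -0.3312, 0.1461]
eef_rot: [-2.397, -2.029, 0.001]
wrist_force: [-0.3, -0.3, -5.3]
opening: 0.43
grasp_force: 30.0
t=10.3 grasp now [ 0.5218 -0.3312  0.0681] yaw -9.5 | shift [-0.7  0.3 12.1] turn [-0.06 -0.02 -0.  ] | q6 will be -23
```

View pics/s3.png

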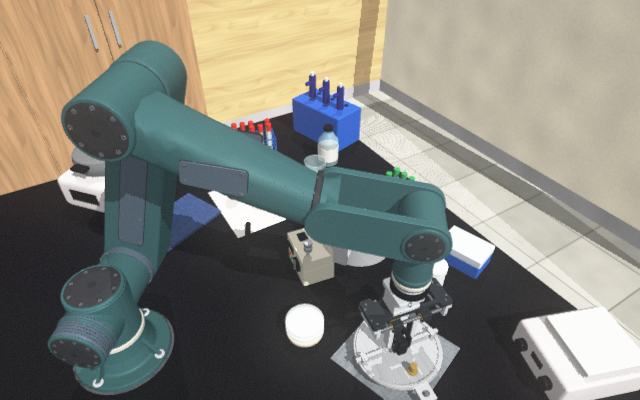

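The lid hangs just above the mat at about (400,350). I'll lower it until it touches.

```bash
python3 -m jog '[{"tx":0,"ty":0,"tz":4,"rx":0,"ry":0,"rz":0},{"tx":0,"ty":0,"tz":7,"rx":0,"ry":0,"rz":0},{"tx":0,"ty":0,"tz":10,"rx":0,"ry":0,"rz":0},{"tx":0,"ty":0,"tz":12,"rx":0,"ry":0,"rz":0},{"tx":0,"ty":0,"tz":12,"rx":0,"ry":0,"rz":0}]'
python3 -m jog '[{"tx":0,"ty":0,"tz":1,"rx":0,"ry":0,"rz":0},{"tx":0,"ty":0,"tz":1,"rx":0,"ry":0,"rz":0},{"tx":0,"ty":0,"tz":1,"rx":0,"ry":0,"rz":0},{"tx":0,"ty":0,"tz":1,"rx":0,"ry":0,"rz":0},{"tx":0,"ty":0,"tz":1,"rx":0,"ry":0,"rz":0},{"tx":0,"ty":0,"tz":1,"rx":0,"ry":0,"rz":0}]' 100
python3 -m jog '[{"tx":0,"ty":0,"tz":-15,"rx":0,"ry":0,"rz":0},{"tx":0,"ty":0,"tz":-50,"rx":0,"ry":0,"rz":0},{"tx":0,"ty":0,"tz":-100,"rx":0,"ry":0,"rz":0},{"tx":0,"ty":0,"tz":-150,"rx":0,"ry":0,"rz":0},{"tx":0,"ty":0,"tz":-200,"rx":0,"ry":0,"rz":0},{"tx":0,"ty":0,"tz":-230,"rx":0,"ry":0,"rz":0}]'
python3 - <<'E'
from look import *
look("w3",[("lid",.004),("lid_grip",.054),("lid_ear",.02),("mat",0)])
for c in("scene","side"): im=look(c+"1",[("lid",.004),("lid_grip",.054),("bottle1",0)],c,6)
go(.43,.385,.25)
E
```

```text
clock: 10.85
position: [0.522, -0.3312, 0.1346]
eef_rot: [-2.398, -2.029, -0.0]
wrist_force: [0.4, 0.3, -5.2]
opening: 0.433
grasp_force: 30.0
clock: 11.45
position: [0.5224, -0.3316, 0.1347]
eef_rot: [2.397, 2.028, 0.001]
wrist_force: [0.4, 0.6, 0.1]
opening: 0.905
grasp_force: 0.0
clock: 12.05
position: [0.522, -0.3312, 0.371]
eef_rot: [2.392, 2.023, 0.003]
wrist_force: [-0.5, 0.4, 0.1]
opening: 0.997
grasp_force: 0.0
wrist lid 0.64 [314.9 165.6] [ 0.5213 -0.3366]
wrist lid_grip 0.68 [315.7 171.4] [ 0.5226 -0.3338]
wrist lid_ear 0.65 [316.5 249.7] [ 0.5049 -0.4457]
scene lid 0.96 [226.  192.3] [ 0.5279 -0.343 ]
scene lid_grip 0.67 [226.5 183.2] [ 0.5248 -0.3323]
scene bottle1 0.84 [458.1 254.8] [0.4811 0.4995]
scene bottle1 0.83 [416.8 263.2] [0.5631 0.3817]
scene bottle1 0.82 [342.8 294.9] [0.7578 0.1993]
scene bottle1 0.77 [387.7 254.8] [0.567  0.2857]
scene bottle1 0.55 [426.9 231.8] [0.4269 0.3841]
side lid 0.8 [396.1 354.2] [ 0.5219 -0.3365]
side lid 0.67 [375.1 181.9] [0.8705 0.2044]
side bottle1 0.92 [237.3 194.1] [0.4481 0.3918]
side bottle1 0.86 [210.6 180.7] [0.3993 0.5081]
side bottle1 0.71 [349.3 195.1] [0.7589 0.195 ]
side bottle1 0.62 [283.8 196.1] [0.5737 0.3024]
side bottle1 0.52 [269.  185.6] [0.5576 0.3786]
side bottle1 0.49 [232.9 173.7] [0.4804 0.5062]
t=12.7 grasp now [ 0.5218 -0.3311  0.2847] yaw -9.5 | shift [ 691.  -209.3   35.6] turn [-0.08 -0.05 -0.  ] | q6 will be 51
```

View pics/w3.png

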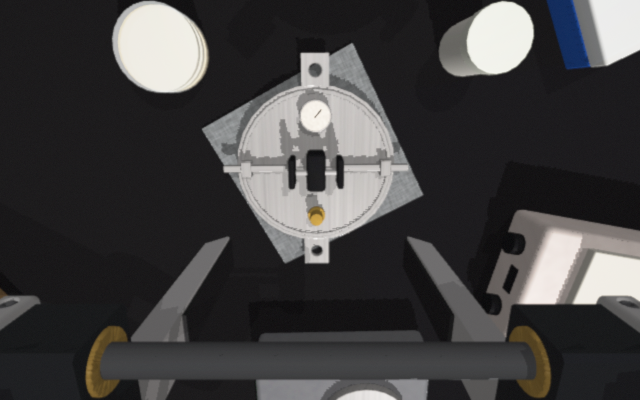

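The lid lies flat at the middle of the mat, with its tabs near (316,171). It sits at (0.522,-0.333) with yaw -9.5°. Next are the bottles.

```bash
python3 -c "
from h import *
go(.50,.32,.285,-9.5)"
```

```text
t=12.7 grasp now [ 0.5218 -0.3311  0.2847] yaw -9.5 | shift [ 6.385e+02 -1.296e+02  5.000e-01] turn [-0.08 -0.05 -0.04] | q6 will be 42
```

```bash
python3 -m jog '[{"tx":638,"ty":-130,"tz":0,"rx":0,"ry":0,"rz":0},{"tx":638,"ty":-130,"tz":0,"rx":0,"ry":0,"rz":0},{"tx":638,"ty":-130,"tz":0,"rx":0,"ry":0,"rz":0},{"tx":638,"ty":-130,"tz":0,"rx":0,"ry":0,"rz":0},{"tx":638,"ty":-130,"tz":0,"rx":0,"ry":0,"rz":0},{"tx":638,"ty":-130,"tz":0,"rx":0,"ry":0,"rz":0},{"tx":638,"ty":-130,"tz":0,"rx":0,"ry":0,"rz":0},{"tx":638,"ty":-130,"tz":0,"rx":0,"ry":0,"rz":0},{"tx":638,"ty":-130,"tz":0,"rx":0,"ry":0,"rz":0},{"tx":638,"ty":-130,"tz":0,"rx":0,"ry":0,"rz":0},{"tx":638,"ty":-130,"tz":0,"rx":0,"ry":0,"rz":0},{"tx":638,"ty":-130,"tz":0,"rx":0,"ry":0,"rz":0},{"tx":638,"ty":-130,"tz":0,"rx":0,"ry":0,"rz":0},{"tx":638,"ty":-130,"tz":0,"rx":0,"ry":0,"rz":0},{"tx":638,"ty":-130,"tz":0,"rx":0,"ry":0,"rz":0},{"tx":638,"ty":-130,"tz":0,"rx":0,"ry":0,"rz":0}]'
python3 - <<'E'
from look import *
im=look("w4",[("bottle1",0),("dishes",0),("beaker",0)],n=6)
for r in search_frame("bottle1",im)+outline_of("bottle1",im):
    if r["conf"]>.3: print(np.round(r["bbox"]),r["conf"])
E
```

```text
clock: 14.3
position: [0.4997, 0.3186, 0.3637]
eef_rot: [2.399, 2.028, -0.001]
wrist_force: [0.2, 0.1, -0.8]
opening: 1.003
grasp_force: 0.0
wrist bottle1 0.92 [357.5 110.7] [0.5592 0.374 ]
wrist bottle1 0.87 [255.4 113.6] [0.4355 0.3914]
wrist bottle1 0.86 [194.3   4.9] [0.3932 0.5193]
wrist bottle1 0.8 [374.1 186.7] [0.5675 0.2756]
wrist bottle1 0.67 [264.6   6.3] [0.4711 0.5048]
wrist bottle1 0.65 [519.5 218.3] [0.7534 0.2003]
wrist dishes 0.61 [321.4 158. ] [0.5062 0.324 ]
wrist dishes 0.52 [256.6 271.3] [0.3912 0.1821]
wrist beaker 0.62 [468.9 149.1] [0.6912 0.3043]
[225.  96.  52.  45.] 0.97
[157.   0.  62.  27.] 0.92
[239.   0.  46.  30.] 0.76
[341.  90.  48.  44.] 0.75
[503. 203.  80.  59.] 0.66
[357. 169.  43.  50.] 0.55
[314. 319. 161.  81.] 0.4
[225.  96.  50.  42.] 0.97
[357. 168.  45.  51.] 0.92
[339.  89.  52.  44.] 0.83
[152.   0.  67.  27.] 0.77
[237.   1.  48.  28.] 0.61
```

View pics/w4.png

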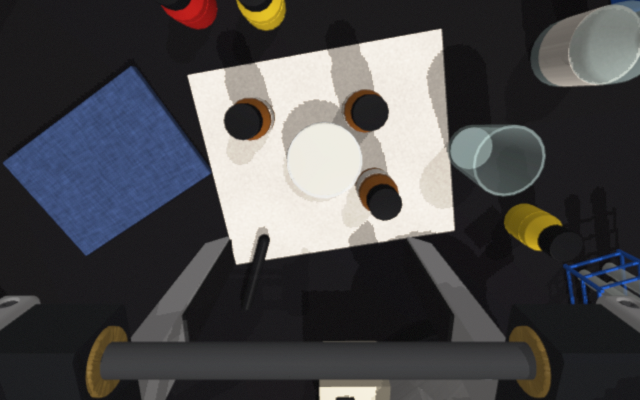

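The picture shows three amber bottles around the dishes, with cap tops near (243,120), (369,111) and (384,202). The red bottle and the two yellow ones are look-alikes.

Run:
```python
from look import *
im=get_image("wrist")
for n,uv in dict(A=(243,120.5),C=(369.5,111),B=(384,202)).items(): print(n,at_z(im,uv,.091))
c=at_z(im,(384,202),.091)
go(c[0],c[1],.081,-9.5)
```

```text
A [0.4383 0.3886 0.091 ]
C [0.5617 0.3769 0.091 ]
B [0.565  0.2825 0.091 ]
t=14.7 grasp now [0.4998 0.3187 0.286 ] yaw -9.6 | shift [-24.8  70.3 205. ] turn [ 0.02 -0.02 -0.12] | q6 will be 36
```

```bash
python3 -m jog '[{"tx":-25,"ty":42,"tz":0,"rx":0,"ry":0,"rz":0},{"tx":-24,"ty":70,"tz":45,"rx":0,"ry":0,"rz":0},{"tx":-24,"ty":70,"tz":90,"rx":0,"ry":0,"rz":0},{"tx":-24,"ty":70,"tz":135,"rx":0,"ry":0,"rz":0},{"tx":-24,"ty":70,"tz":170,"rx":0,"ry":0,"rz":0},{"tx":-24,"ty":70,"tz":195,"rx":0,"ry":0,"rz":0},{"tx":-24,"ty":70,"tz":205,"rx":0,"ry":0,"rz":0},{"tx":-24,"ty":70,"tz":205,"rx":0,"ry":0,"rz":0}]'
python3 -m jog '[{"tx":0,"ty":0,"tz":0,"rx":0,"ry":0,"rz":0},{"tx":0,"ty":0,"tz":0,"rx":0,"ry":0,"rz":0},{"tx":0,"ty":0,"tz":0,"rx":0,"ry":0,"rz":0},{"tx":0,"ty":0,"tz":0,"rx":0,"ry":0,"rz":0},{"tx":0,"ty":0,"tz":0,"rx":0,"ry":0,"rz":0},{"tx":0,"ty":0,"tz":0,"rx":0,"ry":0,"rz":0},{"tx":0,"ty":0,"tz":0,"rx":0,"ry":0,"rz":0}]' 15
python3 -c "
from h import *
go(.640,.0202,.128,-9.5)"
```

```text
clock: 15.45
position: [0.564, 0.2837, 0.157]
eef_rot: [-2.398, -2.028, 0.005]
wrist_force: [-0.0, 0.2, 0.6]
opening: 1.0
grasp_force: 0.0
clock: 16.15
position: [0.5646, 0.2843, 0.1587]
eef_rot: [-2.398, -2.029, -0.0]
wrist_force: [0.3, 0.4, -0.5]
opening: 0.441
grasp_force: 0.0
t=16.1 grasp now [0.5646 0.2843 0.0807] yaw -9.5 | shift [-247.9  118.1  -47.3] turn [ 0.   -0.   -0.04] | q6 will be 11
```

```bash
python3 -m jog '[{"tx":0,"ty":0,"tz":0,"rx":0,"ry":0,"rz":0},{"tx":0,"ty":0,"tz":0,"rx":0,"ry":0,"rz":0},{"tx":0,"ty":0,"tz":0,"rx":0,"ry":0,"rz":0},{"tx":0,"ty":0,"tz":-15,"rx":0,"ry":0,"rz":0},{"tx":0,"ty":0,"tz":-50,"rx":0,"ry":0,"rz":0},{"tx":0,"ty":0,"tz":-95,"rx":0,"ry":0,"rz":0},{"tx":0,"ty":0,"tz":-140,"rx":0,"ry":0,"rz":0},{"tx":0,"ty":0,"tz":-180,"rx":0,"ry":0,"rz":0},{"tx":0,"ty":0,"tz":-200,"rx":0,"ry":0,"rz":0},{"tx":-36,"ty":17,"tz":-200,"rx":0,"ry":0,"rz":0},{"tx":-76,"ty":36,"tz":-200,"rx":0,"ry":0,"rz":0},{"tx":-116,"ty":55,"tz":-200,"rx":0,"ry":0,"rz":0},{"tx":-156,"ty":74,"tz":-200,"rx":0,"ry":0,"rz":0},{"tx":-196,"ty":93,"tz":-200,"rx":0,"ry":0,"rz":0},{"tx":-228,"ty":109,"tz":-200,"rx":0,"ry":0,"rz":0},{"tx":-248,"ty":118,"tz":-200,"rx":0,"ry":0,"rz":0},{"tx":-248,"ty":118,"tz":-200,"rx":0,"ry":0,"rz":0},{"tx":-248,"ty":118,"tz":-200,"rx":0,"ry":0,"rz":0}]'
python3 - <<'E'
from look import *
go(.640,.0202,.128,-9.5)
im=look("w5",[("rack",.045),("bottle1",.199),("strike",.17),("pin_hole",.1675),("keeper",.1675),("steriliser",0)])
for c in("scene","side"): im=look(c+"2",[("rack",.045),("strike",.17),("pin_hole",.1675),("keeper",.1675),("lid",.004)],c)
E
```

```text
clock: 17.95
position: [0.6397, 0.0202, 0.3592]
eef_rot: [-2.399, -2.028, -0.001]
wrist_force: [-0.1, 1.0, -1.0]
opening: 0.378
grasp_force: 30.0
t=17.9 grasp now [0.6397 0.0202 0.2812] yaw -9.6 | shift [ -0.1   0.3 153.2] turn [ 0.   -0.05 -0.08] | q6 will be 11
wrist bottle1 0.7 [318.2 222.7] [0.6396 0.0136]
wrist keeper 0.84 [422.8 156.3] [0.7271 0.0429]
wrist steriliser 0.82 [310.9 201.8] [ 0.6235 -0.0275]
scene strike 0.72 [253.4 214.6] [ 0.6943 -0.1159]
scene strike 0.36 [413.3 262.2] [0.6794 0.3692]
scene pin_hole 0.92 [279.3 184.9] [ 0.5537 -0.0982]
scene keeper 0.75 [298.7 242.6] [0.7353 0.0508]
scene keeper 0.64 [283.9 176.5] [ 0.5144 -0.1006]
scene lid 0.79 [228.8 191.7] [ 0.5214 -0.335 ]
scene lid 0.7 [299.  241.5] [ 0.6293 -0.0036]
side rack 0.73 [357.3 240.6] [ 0.6308 -0.0277]
side strike 0.91 [403.9 217.7] [ 0.697  -0.1221]
side pin_hole 0.97 [344.6 233.7] [ 0.541  -0.0909]
side pin_hole 0.35 [246.2 236.3] [0.3361 0.0238]
side keeper 0.79 [374.4 182.1] [0.7255 0.0367]
side keeper 0.61 [307.9 263.1] [ 0.4184 -0.1269]
side lid 0.77 [397.  349.7] [ 0.5308 -0.3287]
side lid 0.38 [266.7 184.4] [0.5519 0.3837]
```

View pics/w5.png

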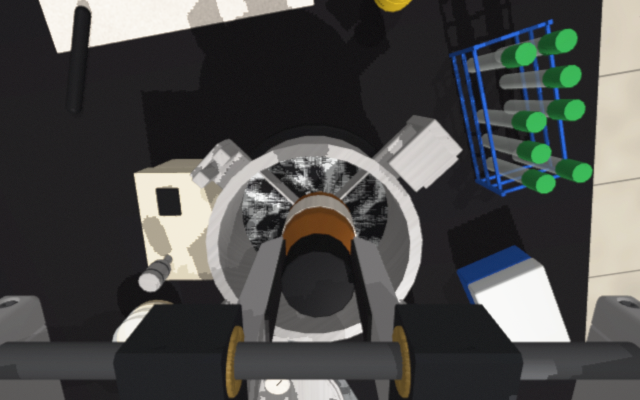

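The bottle hangs over the chamber. The rack's cross shows as a V around (320,200), so the bottle is in line with its quadrant, and I lower it.

```bash
python3 -m jog '[{"tx":0,"ty":0,"tz":30,"rx":0,"ry":0,"rz":0},{"tx":0,"ty":0,"tz":60,"rx":0,"ry":0,"rz":0},{"tx":0,"ty":0,"tz":85,"rx":0,"ry":0,"rz":0},{"tx":0,"ty":0,"tz":105,"rx":0,"ry":0,"rz":0},{"tx":0,"ty":0,"tz":122,"rx":0,"ry":0,"rz":0},{"tx":0,"ty":0,"tz":137,"rx":0,"ry":0,"rz":0},{"tx":0,"ty":0,"tz":147,"rx":0,"ry":0,"rz":0},{"tx":0,"ty":0,"tz":152,"rx":0,"ry":0,"rz":0},{"tx":0,"ty":0,"tz":153,"rx":0,"ry":0,"rz":0},{"tx":0,"ty":0,"tz":153,"rx":0,"ry":0,"rz":0}]'
```

```text
clock: 19.9
position: [0.6402, 0.0201, 0.2064]
eef_rot: [2.398, 2.028, 0.002]
wrist_force: [-0.1, -0.2, -1.2]
opening: 0.378
grasp_force: 30.0
```

```bash
python3 -m jog '[{"tx":0,"ty":0,"tz":1.5,"rx":0,"ry":0,"rz":0},{"tx":0,"ty":0,"tz":2,"rx":0,"ry":0,"rz":0},{"tx":0,"ty":0,"tz":2,"rx":0,"ry":0,"rz":0}]'
python3 -m jog '[{"tx":0,"ty":0,"tz":0,"rx":0,"ry":0,"rz":0},{"tx":0,"ty":0,"tz":0,"rx":0,"ry":0,"rz":0},{"tx":0,"ty":0,"tz":0,"rx":0,"ry":0,"rz":0},{"tx":0,"ty":0,"tz":0,"rx":0,"ry":0,"rz":0},{"tx":0,"ty":0,"tz":-20,"rx":0,"ry":0,"rz":0},{"tx":0,"ty":0,"tz":-60,"rx":0,"ry":0,"rz":0},{"tx":0,"ty":0,"tz":-110,"rx":0,"ry":0,"rz":0},{"tx":0,"ty":0,"tz":-155,"rx":0,"ry":0,"rz":0}]' 62
python3 - <<'E'
from look import *
im=look("w6",[("bottle1",.045)],n=5)
go(.5620,.377,.2820,-9.5)
E
```

```text
clock: 20.2
position: [0.64, 0.0201, 0.2041]
eef_rot: [2.398, 2.029, 0.001]
wrist_force: [0.7, -0.2, -1.5]
opening: 0.374
grasp_force: 30.0
clock: 21.0
position: [0.6396, 0.0201, 0.3607]
eef_rot: [2.398, 2.029, 0.001]
wrist_force: [-0.1, -0.0, -0.1]
opening: 0.621
grasp_force: 0.0
wrist bottle1 0.65 [322.3 174.9] [0.6448 0.0143]
t=21.1 grasp now [0.6424 0.02   0.2906] yaw -9.5 | shift [ 338.9 -137.3    7. ] turn [ 0.94 -0.11 -0.04] | q6 will be 43
```

```bash
python3 -m jog '[{"tx":339,"ty":-136,"tz":0,"rx":0,"ry":0,"rz":0},{"tx":339,"ty":-136,"tz":0,"rx":0,"ry":0,"rz":0},{"tx":339,"ty":-136,"tz":0,"rx":0,"ry":0,"rz":0},{"tx":339,"ty":-136,"tz":0,"rx":0,"ry":0,"rz":0},{"tx":339,"ty":-136,"tz":0,"rx":0,"ry":0,"rz":0},{"tx":339,"ty":-136,"tz":0,"rx":0,"ry":0,"rz":0},{"tx":339,"ty":-136,"tz":0,"rx":0,"ry":0,"rz":0},{"tx":339,"ty":-136,"tz":0,"rx":0,"ry":0,"rz":0},{"tx":339,"ty":-136,"tz":0,"rx":0,"ry":0,"rz":0},{"tx":339,"ty":-136,"tz":0,"rx":0,"ry":0,"rz":0}]' 90
python3 - <<'E'
from look import *
im=look("w7",[("bottle1",0)],n=5)
go(.5617,.377,.081,-9.5)
for c in("scene","side"): im=look(c+"3",[("bottle1",0)],c,6)
E
```

```text
clock: 22.1
position: [0.5624, 0.376, 0.3582]
eef_rot: [2.399, 2.027, -0.002]
wrist_force: [-0.1, -0.4, -0.0]
opening: 0.901
grasp_force: 0.0
wrist bottle1 0.89 [226.1  72.1] [0.4753 0.5004]
wrist bottle1 0.84 [476.2 269.8] [0.7537 0.1937]
wrist bottle1 0.79 [216.2 168.8] [0.4356 0.3905]
wrist bottle1 0.74 [315.7 164.7] [0.5603 0.3748]
wrist bottle1 0.72 [155.5  68.5] [0.395  0.5179]
t=22.2 grasp now [0.5628 0.3749 0.2808] yaw -9.7 | shift [  1.9  -1.5 199.8] turn [ 0.02  0.03 -0.2 ] | q6 will be 43
scene bottle1 0.7 [460.  253.3] [0.4729 0.5043]
scene bottle1 0.6 [466.  237.3] [0.4003 0.512 ]
scene bottle1 0.59 [347.  296.9] [0.7593 0.2134]
scene bottle1 0.54 [427.1 235.3] [0.4412 0.388 ]
scene bottle1 0.53 [410.4 259.6] [0.5574 0.3592]
scene bottle1 0.43 [303.8 239.1] [0.6117 0.0061]
side bottle1 0.83 [269.3 180.2] [0.572  0.4054]
side bottle1 0.82 [345.9 193.7] [0.7536 0.2069]
side bottle1 0.81 [234.9 196.1] [0.4373 0.3861]
side bottle1 0.72 [210.4 177.8] [0.4047 0.5245]
side bottle1 0.69 [233.5 173.5] [0.4827 0.5062]
side bottle1 0.55 [351.5 226.8] [0.6783 0.0656]
```

```bash
python3 -m jog '[{"tx":1,"ty":-2,"tz":50,"rx":0,"ry":0,"rz":0},{"tx":1,"ty":-2,"tz":95,"rx":0,"ry":0,"rz":0},{"tx":1,"ty":-2,"tz":140,"rx":0,"ry":0,"rz":0},{"tx":1,"ty":-2,"tz":170,"rx":0,"ry":0,"rz":0},{"tx":1,"ty":-2,"tz":190,"rx":0,"ry":0,"rz":0},{"tx":1,"ty":-2,"tz":200,"rx":0,"ry":0,"rz":0},{"tx":1,"ty":-2,"tz":200,"rx":0,"ry":0,"rz":0}]'
python3 -m jog '[{"tx":0,"ty":0,"tz":0,"rx":0,"ry":0,"rz":0},{"tx":0,"ty":0,"tz":0,"rx":0,"ry":0,"rz":0},{"tx":0,"ty":0,"tz":0,"rx":0,"ry":0,"rz":0},{"tx":0,"ty":0,"tz":0,"rx":0,"ry":0,"rz":0},{"tx":0,"ty":0,"tz":0,"rx":0,"ry":0,"rz":0},{"tx":0,"ty":0,"tz":0,"rx":0,"ry":0,"rz":0},{"tx":0,"ty":0,"tz":0,"rx":0,"ry":0,"rz":0},{"tx":0,"ty":0,"tz":0,"rx":0,"ry":0,"rz":0},{"tx":0,"ty":0,"tz":0,"rx":0,"ry":0,"rz":0},{"tx":0,"ty":0,"tz":0,"rx":0,"ry":0,"rz":0}]' 15
python3 -c "
from h import *
go(.6231,-.0802,.126,-9.5)"
```

```text
clock: 23.1
position: [0.5598, 0.3774, 0.1571]
eef_rot: [-2.399, -2.028, 0.005]
wrist_force: [-0.1, 0.7, 0.5]
opening: 0.898
grasp_force: 0.0
clock: 24.1
position: [0.5602, 0.3783, 0.1588]
eef_rot: [2.399, 2.029, 0.0]
wrist_force: [0.2, -0.5, 0.4]
opening: 0.377
grasp_force: 30.0
t=24.1 grasp now [0.5602 0.3783 0.0808] yaw -9.5 | shift [-441.7  138.1  -45.3] turn [ 0.01 -0.01 -0.04] | q6 will be 2
```

```bash
python3 -m jog '[{"tx":0,"ty":0,"tz":-15,"rx":0,"ry":0,"rz":0},{"tx":0,"ty":0,"tz":-50,"rx":0,"ry":0,"rz":0},{"tx":0,"ty":0,"tz":-95,"rx":0,"ry":0,"rz":0},{"tx":0,"ty":0,"tz":-140,"rx":0,"ry":0,"rz":0},{"tx":0,"ty":0,"tz":-180,"rx":0,"ry":0,"rz":0},{"tx":-10,"ty":3,"tz":-200,"rx":0,"ry":0,"rz":0},{"tx":-45,"ty":14,"tz":-200,"rx":0,"ry":0,"rz":0},{"tx":-90,"ty":28,"tz":-200,"rx":0,"ry":0,"rz":0},{"tx":-135,"ty":42,"tz":-200,"rx":0,"ry":0,"rz":0},{"tx":-180,"ty":56,"tz":-200,"rx":0,"ry":0,"rz":0},{"tx":-225,"ty":70,"tz":-200,"rx":0,"ry":0,"rz":0},{"tx":-270,"ty":84,"tz":-200,"rx":0,"ry":0,"rz":0},{"tx":-315,"ty":98,"tz":-200,"rx":0,"ry":0,"rz":0},{"tx":-360,"ty":112,"tz":-200,"rx":0,"ry":0,"rz":0},{"tx":-400,"ty":125,"tz":-200,"rx":0,"ry":0,"rz":0},{"tx":-430,"ty":134,"tz":-200,"rx":0,"ry":0,"rz":0},{"tx":-442,"ty":138,"tz":-200,"rx":0,"ry":0,"rz":0},{"tx":-442,"ty":138,"tz":-200,"rx":0,"ry":0,"rz":0},{"tx":-442,"ty":138,"tz":-200,"rx":0,"ry":0,"rz":0}]'
python3 -c "
from h import *
go(.6231,-.0802,.126,-9.5)
save(get_image('wrist'),'w8')"
```

```text
clock: 26.0
position: [0.6229, -0.0793, 0.359]
eef_rot: [-2.397, -2.03, -0.001]
wrist_force: [0.0, 0.3, -1.4]
opening: 0.378
grasp_force: 30.0
t=26.0 grasp now [ 0.6229 -0.0792  0.281 ] yaw -9.5 | shift [ -1.1   0.4 155. ] turn [-0.   -0.07  0.01] | q6 will be 2
```

View pics/w8.png

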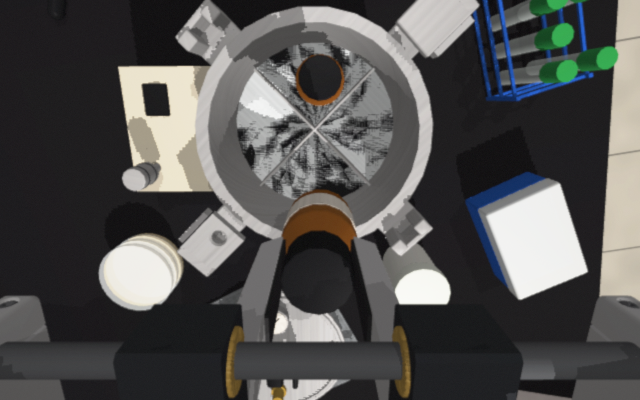

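Bottle 1 stands in the top quadrant at (320,78). The cross centre is at (315,130) and the bottom quadrant is free, so I lower the second bottle.

```bash
python3 -m jog '[{"tx":-1,"ty":0,"tz":30,"rx":0,"ry":0,"rz":0},{"tx":-1,"ty":0,"tz":65,"rx":0,"ry":0,"rz":0},{"tx":-1,"ty":0,"tz":90,"rx":0,"ry":0,"rz":0},{"tx":-1,"ty":0,"tz":110,"rx":0,"ry":0,"rz":0},{"tx":-1,"ty":0,"tz":127,"rx":0,"ry":0,"rz":0},{"tx":-1,"ty":0,"tz":142,"rx":0,"ry":0,"rz":0},{"tx":-1,"ty":0,"tz":150,"rx":0,"ry":0,"rz":0},{"tx":-1,"ty":0,"tz":154,"rx":0,"ry":0,"rz":0},{"tx":-1,"ty":0,"tz":155,"rx":0,"ry":0,"rz":0},{"tx":-1,"ty":0,"tz":155,"rx":0,"ry":0,"rz":0}]'
python3 -m jog '[{"tx":0,"ty":0,"tz":0,"rx":0,"ry":0,"rz":0},{"tx":0,"ty":0,"tz":0,"rx":0,"ry":0,"rz":0},{"tx":0,"ty":0,"tz":0,"rx":0,"ry":0,"rz":0},{"tx":0,"ty":0,"tz":0,"rx":0,"ry":0,"rz":0},{"tx":0,"ty":0,"tz":-20,"rx":0,"ry":0,"rz":0},{"tx":0,"ty":0,"tz":-60,"rx":0,"ry":0,"rz":0},{"tx":0,"ty":0,"tz":-110,"rx":0,"ry":0,"rz":0},{"tx":0,"ty":0,"tz":-155,"rx":0,"ry":0,"rz":0},{"tx":0,"ty":0,"tz":-155,"rx":0,"ry":0,"rz":0}]' 62
python3 -c "
from h import *
go(.4378,.3886,.28,-9.5)
im=get_image('side')
for r in place_of('bottle1',im): print(r['conf'],at_z(im,r['point'],0)[:2])"
```

```text
clock: 27.05
position: [0.6232, -0.0814, 0.2046]
eef_rot: [2.398, 2.028, 0.002]
wrist_force: [0.1, 0.6, -0.6]
opening: 0.373
grasp_force: 30.0
clock: 27.95
position: [0.624, -0.0817, 0.3685]
eef_rot: [2.389, 2.02, 0.016]
wrist_force: [1.9, -0.1, 0.4]
opening: 0.619
grasp_force: 0.0
t=27.9 grasp now [ 0.6253 -0.082   0.2906] yaw -9.5 | shift [ 432.9 -261.8    5.9] turn [ 0.94  0.04 -0.05] | q6 will be 51
0.79 [0.74291469 0.18711868]
0.72 [0.66886101 0.05401214]
0.68 [0.64171534 0.04403508]
0.57 [0.47918432 0.49516549]
```

```bash
python3 -m jog '[{"tx":433,"ty":-260,"tz":0,"rx":0,"ry":0,"rz":-90},{"tx":433,"ty":-260,"tz":0,"rx":0,"ry":0,"rz":-90},{"tx":433,"ty":-260,"tz":0,"rx":0,"ry":0,"rz":-90},{"tx":433,"ty":-260,"tz":0,"rx":0,"ry":0,"rz":-90},{"tx":433,"ty":-260,"tz":0,"rx":0,"ry":0,"rz":-90},{"tx":433,"ty":-260,"tz":0,"rx":0,"ry":0,"rz":-90},{"tx":433,"ty":-260,"tz":0,"rx":0,"ry":0,"rz":-90},{"tx":433,"ty":-260,"tz":0,"rx":0,"ry":0,"rz":-90},{"tx":433,"ty":-260,"tz":0,"rx":0,"ry":0,"rz":-90},{"tx":433,"ty":-260,"tz":0,"rx":0,"ry":0,"rz":-90},{"tx":433,"ty":-260,"tz":0,"rx":0,"ry":0,"rz":-90},{"tx":433,"ty":-260,"tz":0,"rx":0,"ry":0,"rz":-90},{"tx":433,"ty":-260,"tz":0,"rx":0,"ry":0,"rz":-90},{"tx":433,"ty":-260,"tz":0,"rx":0,"ry":0,"rz":-90}]' 90
python3 - <<'E'
from look import *
im=look("w9",[("bottle1",0)],n=5)
go(.4378,.3890,.081,80.5)
for c in("scene","side"): im=look(c+"4",[("bottle1",0),("lid",.004)],c,7)
E
```

```text
clock: 29.45
position: [0.4386, 0.3876, 0.3578]
eef_rot: [-0.266, -3.129, 0.002]
wrist_force: [-0.1, -0.2, -0.1]
opening: 0.904
grasp_force: 0.0
wrist bottle1 0.95 [413.6 176.3] [0.4737 0.5033]
wrist bottle1 0.66 [420.6 109.6] [0.3932 0.5192]
wrist bottle1 0.63 [232.2 385.9] [0.7546 0.1992]
t=29.6 grasp now [0.4388 0.3875 0.2805] yaw 80.3 | shift [  1.2   1.3 199.5] turn [-0.02 -0.01 -0.2 ] | q6 will be -39
scene bottle1 0.9 [345.3 293.1] [0.7492 0.2043]
scene bottle1 0.8 [457.8 255.9] [0.4858 0.4993]
scene bottle1 0.72 [427.5 232. ] [0.427  0.3862]
scene bottle1 0.72 [470.3 240. ] [0.4062 0.5272]
scene bottle1 0.69 [276.3 226.6] [ 0.5988 -0.103 ]
scene bottle1 0.5 [302.2 240. ] [0.6171 0.0026]
scene lid 0.71 [224.6 191.5] [ 0.5263 -0.3498]
scene lid 0.7 [304.8 236.7] [0.604  0.0065]
side bottle1 0.91 [208.7 176.3] [0.4028 0.5359]
side bottle1 0.76 [233.4 194.9] [0.4355 0.3946]
side bottle1 0.62 [347.3 194.7] [0.7545 0.2001]
side bottle1 0.59 [353. 229.] [0.6767 0.0554]
side bottle1 0.52 [233.1 173. ] [0.4827 0.5097]
side lid 0.7 [395.3 355.3] [ 0.5186 -0.3377]
```

```bash
python3 -m jog '[{"tx":-1,"ty":1,"tz":50,"rx":0,"ry":0,"rz":0},{"tx":-1,"ty":1,"tz":95,"rx":0,"ry":0,"rz":0},{"tx":-1,"ty":1,"tz":140,"rx":0,"ry":0,"rz":0},{"tx":-1,"ty":1,"tz":170,"rx":0,"ry":0,"rz":0},{"tx":-1,"ty":1,"tz":190,"rx":0,"ry":0,"rz":0},{"tx":-1,"ty":1,"tz":200,"rx":0,"ry":0,"rz":0},{"tx":-1,"ty":1,"tz":200,"rx":0,"ry":0,"rz":0}]'
python3 -m jog '[{"tx":0,"ty":0,"tz":0,"rx":0,"ry":0,"rz":0},{"tx":0,"ty":0,"tz":0,"rx":0,"ry":0,"rz":0},{"tx":0,"ty":0,"tz":0,"rx":0,"ry":0,"rz":0},{"tx":0,"ty":0,"tz":0,"rx":0,"ry":0,"rz":0},{"tx":0,"ty":0,"tz":0,"rx":0,"ry":0,"rz":0},{"tx":0,"ty":0,"tz":0,"rx":0,"ry":0,"rz":0},{"tx":0,"ty":0,"tz":0,"rx":0,"ry":0,"rz":0},{"tx":0,"ty":0,"tz":0,"rx":0,"ry":0,"rz":0},{"tx":0,"ty":0,"tz":0,"rx":0,"ry":0,"rz":0},{"tx":0,"ty":0,"tz":0,"rx":0,"ry":0,"rz":0}]' 15
python3 -c "
from h import *
go(.5813,-.0216,.126,80.5)"
```

```text
clock: 30.55
position: [0.4388, 0.3891, 0.1572]
eef_rot: [-0.261, -3.128, 0.003]
wrist_force: [-0.6, -0.4, 0.0]
opening: 0.9
grasp_force: 0.0
clock: 31.55
position: [0.4394, 0.3895, 0.1588]
eef_rot: [0.261, 3.131, 0.0]
wrist_force: [-1.7, 0.5, 1.4]
opening: 0.374
grasp_force: 30.0
t=31.6 grasp now [0.4394 0.3895 0.0808] yaw 80.5 | shift [-208.1 -381.8  -45.2] turn [ 0.    0.01 -0.05] | q6 will be -83
```

```bash
python3 -m jog '[{"tx":0,"ty":0,"tz":-15,"rx":0,"ry":0,"rz":0},{"tx":0,"ty":0,"tz":-50,"rx":0,"ry":0,"rz":0},{"tx":0,"ty":0,"tz":-95,"rx":0,"ry":0,"rz":0},{"tx":0,"ty":0,"tz":-140,"rx":0,"ry":0,"rz":0},{"tx":0,"ty":0,"tz":-180,"rx":0,"ry":0,"rz":0},{"tx":-5,"ty":-9,"tz":-200,"rx":0,"ry":0,"rz":0},{"tx":-21,"ty":-38,"tz":-200,"rx":0,"ry":0,"rz":0},{"tx":-42,"ty":-77,"tz":-200,"rx":0,"ry":0,"rz":0},{"tx":-63,"ty":-116,"tz":-200,"rx":0,"ry":0,"rz":0},{"tx":-84,"ty":-154,"tz":-200,"rx":0,"ry":0,"rz":0},{"tx":-105,"ty":-193,"tz":-200,"rx":0,"ry":0,"rz":0},{"tx":-126,"ty":-231,"tz":-200,"rx":0,"ry":0,"rz":0},{"tx":-147,"ty":-270,"tz":-200,"rx":0,"ry":0,"rz":0},{"tx":-168,"ty":-308,"tz":-200,"rx":0,"ry":0,"rz":0},{"tx":-188,"ty":-345,"tz":-200,"rx":0,"ry":0,"rz":0},{"tx":-202,"ty":-371,"tz":-200,"rx":0,"ry":0,"rz":0},{"tx":-208,"ty":-382,"tz":-200,"rx":0,"ry":0,"rz":0},{"tx":-208,"ty":-382,"tz":-200,"rx":0,"ry":0,"rz":0},{"tx":-208,"ty":-382,"tz":-200,"rx":0,"ry":0,"rz":0}]'
python3 -c "
from h import *
go(.5813,-.0216,.126,80.5)"
```

```text
clock: 33.45
position: [0.5808, -0.0207, 0.359]
eef_rot: [-0.26, -3.131, -0.002]
wrist_force: [-0.4, 0.8, -1.5]
opening: 0.375
grasp_force: 30.0
t=33.5 grasp now [ 0.5808 -0.0206  0.281 ] yaw 80.5 | shift [ -0.6  -1.  155. ] turn [ 0.06 -0.01  0.01] | q6 will be -83
```

```bash
python3 -m jog '[{"tx":0,"ty":-1,"tz":30,"rx":0,"ry":0,"rz":0},{"tx":0,"ty":-1,"tz":65,"rx":0,"ry":0,"rz":0},{"tx":0,"ty":-1,"tz":90,"rx":0,"ry":0,"rz":0},{"tx":0,"ty":-1,"tz":110,"rx":0,"ry":0,"rz":0},{"tx":0,"ty":-1,"tz":127,"rx":0,"ry":0,"rz":0},{"tx":0,"ty":-1,"tz":142,"rx":0,"ry":0,"rz":0},{"tx":0,"ty":-1,"tz":150,"rx":0,"ry":0,"rz":0},{"tx":0,"ty":-1,"tz":154,"rx":0,"ry":0,"rz":0},{"tx":0,"ty":-1,"tz":155,"rx":0,"ry":0,"rz":0},{"tx":0,"ty":-1,"tz":155,"rx":0,"ry":0,"rz":0}]'
python3 -m jog '[{"tx":0,"ty":0,"tz":0,"rx":0,"ry":0,"rz":0},{"tx":0,"ty":0,"tz":0,"rx":0,"ry":0,"rz":0},{"tx":0,"ty":0,"tz":0,"rx":0,"ry":0,"rz":0},{"tx":0,"ty":0,"tz":0,"rx":0,"ry":0,"rz":0},{"tx":0,"ty":0,"tz":-20,"rx":0,"ry":0,"rz":0},{"tx":0,"ty":0,"tz":-60,"rx":0,"ry":0,"rz":0},{"tx":0,"ty":0,"tz":-110,"rx":0,"ry":0,"rz":0},{"tx":0,"ty":0,"tz":-155,"rx":0,"ry":0,"rz":0},{"tx":0,"ty":0,"tz":-175,"rx":0,"ry":0,"rz":0},{"tx":0,"ty":0,"tz":-175,"rx":0,"ry":0,"rz":0}]' 62
python3 - <<'E'
from look import *
go(.522,-.3335,.285,-9.5)
im=look("w10",[("bottle1",.045)],n=5)
for c in("scene","side"): im=look(c+"5",[("bottle1",0),("lid",.004),("lid_grip",.054)],c,9)
save(im,"side5c",(200,90,240,160,3))
E
```

```text
clock: 34.45
position: [0.5813, -0.0226, 0.2045]
eef_rot: [0.261, 3.129, -0.0]
wrist_force: [-0.7, -1.2, -0.9]
opening: 0.377
grasp_force: 30.0
clock: 35.45
position: [0.5816, -0.0229, 0.3838]
eef_rot: [0.261, 3.121, -0.001]
wrist_force: [0.7, 0.0, -0.6]
opening: 0.622
grasp_force: 0.0
t=35.5 grasp now [ 0.5824 -0.023   0.3058] yaw 80.5 | shift [   7.5 -316.2   20.7] turn [ 0.44  0.41 89.95] | q6 will be -23
wrist bottle1 0.9 [316.5 158.5] [ 0.5741 -0.0241]
wrist bottle1 0.86 [274.6 207.9] [ 0.6268 -0.086 ]
wrist bottle1 0.71 [490.8 247.2] [0.7253 0.1789]
wrist bottle1 0.66 [360.2 207.1] [0.6434 0.0195]
scene bottle1 0.8 [276.7 226.8] [ 0.599  -0.1013]
scene bottle1 0.74 [299.9 220.8] [ 0.5452 -0.0378]
scene bottle1 0.72 [344.7 294.9] [0.7556 0.2047]
scene bottle1 0.65 [302.1 239.8] [0.6165 0.002 ]
scene bottle1 0.61 [467.7 236.7] [0.3957 0.5169]
scene bottle1 0.54 [458.6 254.8] [0.4805 0.501 ]
scene lid 0.72 [228.3 194.9] [ 0.5359 -0.3286]
scene lid_grip 0.66 [225.4 182.4] [ 0.5228 -0.338 ]
scene lid_grip 0.45 [231.  191.7] [ 0.5546 -0.2966]
side bottle1 0.77 [351.9 229.2] [0.6734 0.0564]
side bottle1 0.7 [347.7 195.9] [0.7521 0.1943]
side bottle1 0.56 [210.9 181.9] [0.3978 0.5011]
side bottle1 0.53 [232.5 174.1] [0.4783 0.5047]
side lid 0.8 [394.5 352.7] [ 0.5212 -0.3317]
side lid_grip 0.78 [402.2 341.7] [ 0.5283 -0.3406]
```

View pics/w10.png

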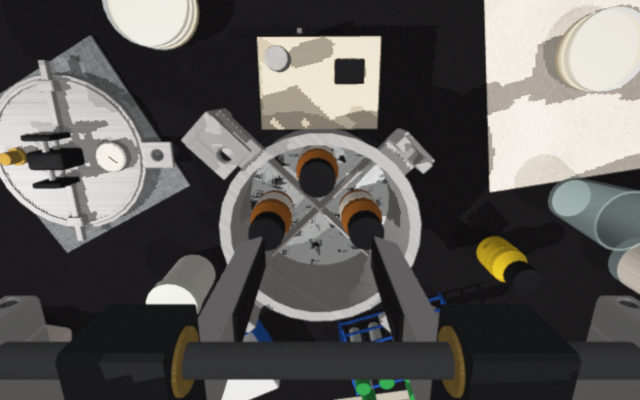

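All three amber bottles stand in their places, at (317,172), (270,218) and (362,218), and no amber bottle is left on the bench. Back to the lid, at left around (60,150).

```bash
python3 -m jog '[{"tx":8,"ty":-316,"tz":16,"rx":0,"ry":0,"rz":90},{"tx":8,"ty":-316,"tz":16,"rx":0,"ry":0,"rz":90},{"tx":8,"ty":-316,"tz":16,"rx":0,"ry":0,"rz":90},{"tx":8,"ty":-316,"tz":16,"rx":0,"ry":0,"rz":90},{"tx":8,"ty":-316,"tz":16,"rx":0,"ry":0,"rz":90},{"tx":8,"ty":-316,"tz":16,"rx":0,"ry":0,"rz":90},{"tx":8,"ty":-316,"tz":16,"rx":0,"ry":0,"rz":90},{"tx":8,"ty":-316,"tz":16,"rx":0,"ry":0,"rz":90},{"tx":8,"ty":-316,"tz":16,"rx":0,"ry":0,"rz":90},{"tx":8,"ty":-316,"tz":16,"rx":0,"ry":0,"rz":90},{"tx":8,"ty":-316,"tz":16,"rx":0,"ry":0,"rz":90},{"tx":8,"ty":-316,"tz":16,"rx":0,"ry":0,"rz":90},{"tx":8,"ty":-316,"tz":16,"rx":0,"ry":0,"rz":90},{"tx":8,"ty":-316,"tz":16,"rx":0,"ry":0,"rz":90}]' 100
python3 - <<'E'
from look import *
go(.522,-.332,.285,-9.5)
look("w11",[("lid",.004),("lid_grip",.054),("lid_ear",.02)])
E
```

```text
clock: 37.35
position: [0.5207, -0.333, 0.3626]
eef_rot: [-2.397, -2.03, -0.0]
wrist_force: [0.4, -0.1, -0.9]
opening: 0.999
grasp_force: 0.0
t=37.4 grasp now [ 0.5207 -0.333   0.2846] yaw -9.5 | shift [ 1.2  1.2 -0.4] turn [-0.01 -0.01  0.02] | q6 will be -23
wrist lid 0.89 [320.1 160.3] [ 0.5251 -0.3291]
wrist lid 0.52 [319.5 174.8] [ 0.5213 -0.3473]
wrist lid_grip 0.59 [321.  174.4] [ 0.5245 -0.3364]
wrist lid_ear 0.98 [319.5 253.6] [ 0.5047 -0.4476]
```

View pics/w11.png

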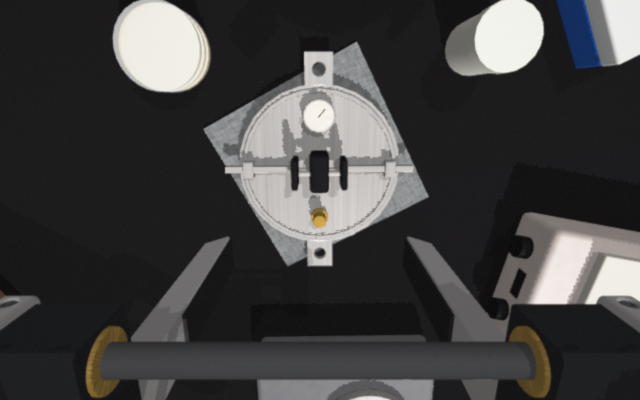

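The lid hasn't moved (tabs at (295,173) and (344,173), yaw unchanged), so I grip it again.

```bash
python3 -m jog '[{"tx":1.2,"ty":1,"tz":45,"rx":0,"ry":0,"rz":0},{"tx":1.2,"ty":1,"tz":95,"rx":0,"ry":0,"rz":0},{"tx":1.2,"ty":1,"tz":140,"rx":0,"ry":0,"rz":0},{"tx":1.2,"ty":1,"tz":180,"rx":0,"ry":0,"rz":0},{"tx":1.2,"ty":1,"tz":205,"rx":0,"ry":0,"rz":0},{"tx":1.2,"ty":1,"tz":220,"rx":0,"ry":0,"rz":0},{"tx":1.2,"ty":1,"tz":228,"rx":0,"ry":0,"rz":0},{"tx":1.2,"ty":1,"tz":228,"rx":0,"ry":0,"rz":0},{"tx":1.2,"ty":1,"tz":228,"rx":0,"ry":0,"rz":0}]'
python3 -m jog '[{"tx":0,"ty":0,"tz":0,"rx":0,"ry":0,"rz":0},{"tx":0,"ty":0,"tz":0,"rx":0,"ry":0,"rz":0},{"tx":0,"ty":0,"tz":0,"rx":0,"ry":0,"rz":0},{"tx":0,"ty":0,"tz":0,"rx":0,"ry":0,"rz":0},{"tx":0,"ty":0,"tz":0,"rx":0,"ry":0,"rz":0},{"tx":0,"ty":0,"tz":0,"rx":0,"ry":0,"rz":0},{"tx":0,"ty":0,"tz":0,"rx":0,"ry":0,"rz":0},{"tx":0,"ty":0,"tz":0,"rx":0,"ry":0,"rz":0},{"tx":0,"ty":0,"tz":0,"rx":0,"ry":0,"rz":0},{"tx":0,"ty":0,"tz":0,"rx":0,"ry":0,"rz":0}]' 10
python3 -m jog '[{"tx":0,"ty":0,"tz":-5,"rx":0,"ry":0,"rz":0},{"tx":0,"ty":0,"tz":-20,"rx":0,"ry":0,"rz":0},{"tx":0,"ty":0,"tz":-50,"rx":0,"ry":0,"rz":0},{"tx":0,"ty":0,"tz":-90,"rx":0,"ry":0,"rz":0},{"tx":0,"ty":0,"tz":-130,"rx":0,"ry":0,"rz":0},{"tx":0,"ty":0,"tz":-170,"rx":0,"ry":0,"rz":0},{"tx":0,"ty":0,"tz":-205,"rx":0,"ry":0,"rz":0},{"tx":0,"ty":0,"tz":-220,"rx":0,"ry":0,"rz":0},{"tx":0,"ty":0,"tz":-220,"rx":0,"ry":0,"rz":0},{"tx":0,"ty":0,"tz":-220,"rx":0,"ry":0,"rz":0}]'
python3 - <<'E'
from look import *
go(.631,-.0302,.192,-9.5)
for c in("scene","side"): im=look(c+"6",[("lid",.22),("lid_grip",.275),("bottle1",.045)],c)
E
```

```text
clock: 38.45
position: [0.5226, -0.3326, 0.1365]
eef_rot: [2.396, 2.027, 0.001]
wrist_force: [0.3, -0.9, 0.0]
opening: 1.001
grasp_force: 0.0
clock: 39.45
position: [0.522, -0.332, 0.1351]
eef_rot: [2.398, 2.029, 0.0]
wrist_force: [-0.3, 0.6, 3.7]
opening: 0.43
grasp_force: 30.0
clock: 40.45
position: [0.5216, -0.3318, 0.3534]
eef_rot: [-2.397, -2.028, 0.001]
wrist_force: [0.5, 0.5, -5.7]
opening: 0.431
grasp_force: 30.0
t=40.5 grasp now [ 0.5215 -0.3317  0.2754] yaw -9.5 | shift [315.5  58.   83.7] turn [-0.11 -0.06 -0.05] | q6 will be 7
scene lid 0.63 [220.  150.3] [ 0.5294 -0.3194]
scene lid_grip 0.61 [215.1 135.7] [ 0.5247 -0.3279]
scene bottle1 0.85 [273.4 225.5] [ 0.6275 -0.0953]
scene bottle1 0.74 [292.9 233.5] [ 0.6333 -0.0216]
scene bottle1 0.67 [217.6 147.4] [ 0.3634 -0.4693]
side lid 0.87 [407.9 287.2] [ 0.5298 -0.325 ]
side lid_grip 0.97 [413. 272.] [ 0.5257 -0.3335]
side bottle1 0.92 [351.4 231.1] [0.6386 0.0121]
side bottle1 0.87 [208.9 180.1] [0.3805 0.4527]
side bottle1 0.58 [347.6 196.2] [0.7178 0.1477]
```

```bash
python3 -m jog '[{"tx":20,"ty":4,"tz":0,"rx":0,"ry":0,"rz":0},{"tx":55,"ty":10,"tz":0,"rx":0,"ry":0,"rz":0},{"tx":95,"ty":17,"tz":0,"rx":0,"ry":0,"rz":0},{"tx":135,"ty":25,"tz":0,"rx":0,"ry":0,"rz":0},{"tx":175,"ty":32,"tz":0,"rx":0,"ry":0,"rz":0},{"tx":215,"ty":39,"tz":0,"rx":0,"ry":0,"rz":0},{"tx":255,"ty":47,"tz":0,"rx":0,"ry":0,"rz":0},{"tx":290,"ty":53,"tz":0,"rx":0,"ry":0,"rz":0},{"tx":308,"ty":56,"tz":0,"rx":0,"ry":0,"rz":0},{"tx":315,"ty":58,"tz":0,"rx":0,"ry":0,"rz":0},{"tx":315,"ty":58,"tz":25,"rx":0,"ry":0,"rz":0},{"tx":315,"ty":58,"tz":45,"rx":0,"ry":0,"rz":0},{"tx":315,"ty":58,"tz":55,"rx":0,"ry":0,"rz":0},{"tx":315,"ty":58,"tz":55,"rx":0,"ry":0,"rz":0},{"tx":315,"ty":58,"tz":55,"rx":0,"ry":0,"rz":0}]'
python3 - <<'E'
from look import *
go(.6305,-.0300,.192,-9.5)
im=look("side7",[("lid",.168)],"side")
save(im,"side7c",(260,120,180,150,4))
E
```

```text
clock: 42.35
position: [0.6314, -0.0319, 0.3005]
eef_rot: [2.399, 2.027, 0.001]
wrist_force: [0.3, -0.0, -5.8]
opening: 0.428
grasp_force: 30.0
t=42.4 grasp now [ 0.6315 -0.0319  0.2225] yaw -9.6 | shift [ 1.7 -1.2 30.5] turn [ 0.06  0.01 -0.12] | q6 will be 7
side lid 0.59 [361.3 207. ] [ 0.6324 -0.0315]
```

View pics/side7c.png

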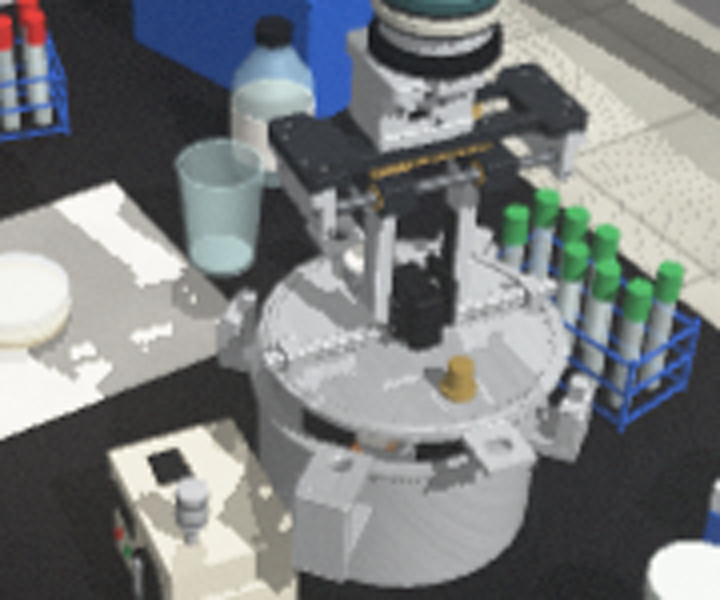

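The lid hovers centred over the chamber, with its ear between keeper and strike. I'll lower it and watch the force.

```bash
python3 -m jog '[{"tx":1.5,"ty":-1,"tz":8,"rx":0,"ry":0,"rz":0},{"tx":1.5,"ty":-1,"tz":15,"rx":0,"ry":0,"rz":0},{"tx":1.5,"ty":-1,"tz":20,"rx":0,"ry":0,"rz":0},{"tx":1.5,"ty":-1,"tz":24,"rx":0,"ry":0,"rz":0},{"tx":1.5,"ty":-1,"tz":27,"rx":0,"ry":0,"rz":0},{"tx":1.5,"ty":-1,"tz":29,"rx":0,"ry":0,"rz":0},{"tx":1.5,"ty":-1,"tz":30,"rx":0,"ry":0,"rz":0},{"tx":1.5,"ty":-1,"tz":30,"rx":0,"ry":0,"rz":0}]'
python3 -c "
from h import *
go(.6305,-.0300,.1915,-9.5); print(sense()['wrist_torque'])"
```

```text
clock: 43.25
position: [0.6302, -0.0292, 0.2711]
eef_rot: [2.398, 2.029, 0.001]
wrist_force: [-4.7, 1.1, 0.4]
opening: 0.434
grasp_force: 30.0
t=43.2 grasp now [ 0.6303 -0.0292  0.1931] yaw -9.5 | shift [-0.7  0.4  1.6] turn [ 0.03 -0.01 -0.04] | q6 will be 7
[ 0.09722163  0.80853393 -0.02286098]
```

```bash
python3 -m jog '[{"tx":-0.5,"ty":-0.5,"tz":0.7,"rx":0,"ry":0,"rz":0},{"tx":-0.5,"ty":-0.5,"tz":0.7,"rx":0,"ry":0,"rz":4},{"tx":-0.5,"ty":-0.5,"tz":0.7,"rx":0,"ry":0,"rz":8},{"tx":-0.5,"ty":-0.5,"tz":0.7,"rx":0,"ry":0,"rz":12},{"tx":-0.5,"ty":-0.5,"tz":0.7,"rx":0,"ry":0,"rz":16},{"tx":-0.5,"ty":-0.5,"tz":0.7,"rx":0,"ry":0,"rz":20},{"tx":-0.5,"ty":-0.5,"tz":0.7,"rx":0,"ry":0,"rz":24},{"tx":-0.5,"ty":-0.5,"tz":0.7,"rx":0,"ry":0,"rz":28},{"tx":-0.5,"ty":-0.5,"tz":0.7,"rx":0,"ry":0,"rz":32},{"tx":-0.5,"ty":-0.5,"tz":0.7,"rx":0,"ry":0,"rz":36},{"tx":-0.5,"ty":-0.5,"tz":0.7,"rx":0,"ry":0,"rz":39},{"tx":-0.5,"ty":-0.5,"tz":0.7,"rx":0,"ry":0,"rz":42},{"tx":-0.5,"ty":-0.5,"tz":0.7,"rx":0,"ry":0,"rz":42}]'
python3 -c "
from h import *
go(.6305,-.0300,.1915,-54.5); print(sense()['wrist_torque'])"
```

```text
clock: 44.55
position: [0.6305, -0.0289, 0.2711]
eef_rot: [2.965, 1.037, 0.007]
wrist_force: [-1.9, 2.6, 4.5]
opening: 0.431
grasp_force: 30.0
t=44.5 grasp now [ 0.6309 -0.0288  0.1931] yaw -51.5 | shift [-0.7  0.8  1.6] turn [ 0.08 -0.22  3.05] | q6 will be 52
[0.56781503 0.68166956 0.26940206]
```

```bash
python3 -m jog '[{"tx":0,"ty":0,"tz":0,"rx":0,"ry":0,"rz":1.5},{"tx":0,"ty":0,"tz":0,"rx":0,"ry":0,"rz":3},{"tx":0,"ty":0,"tz":0,"rx":0,"ry":0,"rz":3.3},{"tx":0,"ty":0,"tz":0,"rx":0,"ry":0,"rz":3.3}]'
python3 - <<'E'
from look import *
go(.6305,-.0300,.1915,-54.5); print(sense()['wrist_torque'])
im=get_image("wrist")
for t,z in (("strike",.17),("pin_hole",.1675),("lid_ear",.156)):
  for r in place_of(t,im)[:3]: print(t,r["conf"],np.round(r["point"]),at_z(im,r["point"],z))
save(im,"w12")
E
```

```text
clock: 44.95
position: [0.6308, -0.0294, 0.2711]
eef_rot: [2.993, 0.952, 0.007]
wrist_force: [-1.2, 2.7, 5.5]
opening: 0.429
grasp_force: 30.1
t=45.0 grasp now [ 0.6312 -0.0294  0.1931] yaw -54.7 | shift [-0.6  0.3  1.6] turn [ 0.14 -0.23 -0.22] | q6 will be 52
[0.4458 0.6017 0.4983]
lid_ear 0.83 [320. 393.] [ 0.5398 -0.0978  0.156 ]
lid_ear 0.65 [512. 254.] [ 0.6924 -0.1321  0.156 ]
```

```bash
python3 -m jog '[{"tx":0,"ty":0,"tz":0,"rx":0,"ry":0,"rz":0.7},{"tx":0,"ty":0,"tz":0,"rx":0,"ry":0,"rz":1.4},{"tx":0,"ty":0,"tz":0,"rx":0,"ry":0,"rz":1.4}]'
python3 -c "
from h import *
go(.6305,-.0300,.1915,-54.5); print(sense()['wrist_torque'])"
```

```text
clock: 45.45
position: [0.6308, -0.0294, 0.2711]
eef_rot: [3.003, 0.917, 0.007]
wrist_force: [-1.4, 2.1, 6.5]
opening: 0.436
grasp_force: 30.6
t=45.5 grasp now [ 0.6312 -0.0294  0.1931] yaw -56.0 | shift [-0.6  0.3  1.6] turn [ 0.15 -0.23 -1.54] | q6 will be 52
[0.33438225 0.52908993 1.07610344]
```

```bash
python3 -m jog '[{"tx":0,"ty":0,"tz":0,"rx":0,"ry":0,"rz":-0.7},{"tx":0,"ty":0,"tz":0,"rx":0,"ry":0,"rz":-0.7},{"tx":0,"ty":0,"tz":0,"rx":0,"ry":0,"rz":-0.7},{"tx":0,"ty":0,"tz":0,"rx":0,"ry":0,"rz":-0.7},{"tx":0,"ty":0,"tz":0,"rx":0,"ry":0,"rz":-0.7},{"tx":0,"ty":0,"tz":0,"rx":0,"ry":0,"rz":-0.7},{"tx":0,"ty":0,"tz":0,"rx":0,"ry":0,"rz":-0.7}]' 100
python3 -m jog '[{"tx":0,"ty":0,"tz":-15,"rx":0,"ry":0,"rz":0},{"tx":0,"ty":0,"tz":-50,"rx":0,"ry":0,"rz":0},{"tx":0,"ty":0,"tz":-95,"rx":0,"ry":0,"rz":0},{"tx":0,"ty":0,"tz":-130,"rx":0,"ry":0,"rz":0},{"tx":0,"ty":0,"tz":-130,"rx":0,"ry":0,"rz":0},{"tx":0,"ty":0,"tz":-130,"rx":0,"ry":0,"rz":0}]'
python3 - <<'E'
from look import *
go(.470,-.039,.25,-54.5)
im=look("w13",[("strike",.17),("pin_hole",.1675),("lid_ear",.156),("lid",.14),("pin",.062)])
print([ (round(r["conf"],2),np.round(r["bbox"])) for r in outline_of("pin",im)])
save(im,"w13c",(160,20,300,330,1.8))
E
```

```text
clock: 46.15
position: [0.6298, -0.0299, 0.2682]
eef_rot: [-3.0, -0.93, 0.002]
wrist_force: [-0.0, -0.2, 0.3]
opening: 0.982
grasp_force: 0.0
clock: 46.75
position: [0.6301, -0.0298, 0.4012]
eef_rot: [2.999, 0.93, 0.006]
wrist_force: [0.8, -0.2, -1.1]
opening: 0.998
grasp_force: 0.0
t=46.8 grasp now [ 0.6304 -0.0298  0.3232] yaw -55.5 | shift [-137.4  -83.1   72.6] turn [ 0.16 -0.17 -1.05] | q6 will be 50
wrist strike 0.87 [434.7 190.3] [ 0.6922 -0.1193]
wrist strike 0.63 [315.9 183.2] [ 0.6362 -0.0258]
wrist pin_hole 0.61 [319.3 301.3] [ 0.5363 -0.0984]
wrist lid_ear 0.78 [318.9 293.7] [ 0.5376 -0.0971]
wrist lid 0.97 [318.4 183.5] [ 0.6314 -0.0321]
wrist pin 0.66 [251.8 268.8] [ 0.4722 -0.036 ]
[(0.69, array([233., 278.,  19.,  37.])), (0.41, array([ 0., 45., 72., 76.]))]
```

View pics/w13c.png

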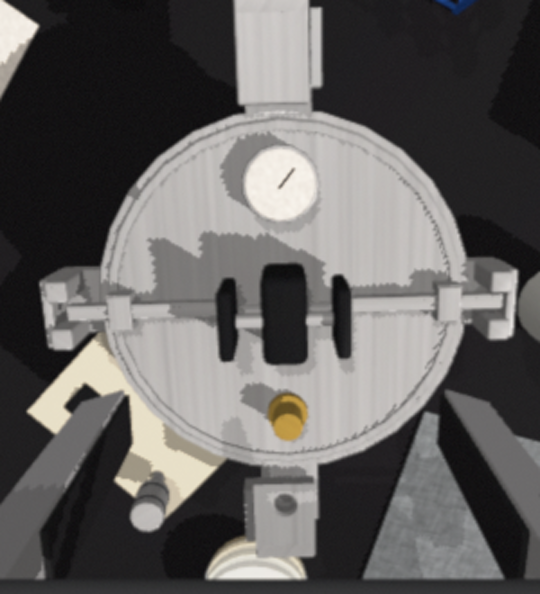

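Both bolts are sprung out into their notches, at left (75,312) and right (500,300) of the crop. The pin hole is at (286,503) and the pin head top at (148,516). I've now viewed one picture more than allowed, so the rest goes by numbers alone.

Run:
```python
from look import *
im=get_image("wrist")
print("hole",at_z(im,(318.9,299.4),.1675),"pin top",at_z(im,(242.2,306.7),.137))
s1=[];
for c in("scene","side"):
    q=get_image(c)
    for t in("pin","pin_hole","lid_ear","bottle1"):
        for r in place_of(t,q)[:3]: print(c,t,round(r["conf"],2),np.round(r["point"],1),at_z(q,r["point"],dict(pin=.062,pin_hole=.1675,lid_ear=.156,bottle1=0)[t])[:2])
go(.470,-.039,.25,-54.5)
```

```text
hole [ 0.5377 -0.0955  0.1675] pin top [ 0.4664 -0.0416  0.137 ]
scene pin 0.64 [313.  194.9] [ 0.4671 -0.0198]
scene pin_hole 0.68 [281.5 186.4] [ 0.5569 -0.0889]
scene pin_hole 0.22 [377.8 206.1] [0.5211 0.2199]
scene lid_ear 0.79 [280.6 185.5] [ 0.5451 -0.0987]
scene bottle1 0.8 [456.8 254.8] [0.4827 0.4956]
scene bottle1 0.6 [470.8 237.5] [0.3951 0.5272]
scene bottle1 0.55 [346.5 294.1] [0.7511 0.2089]
side pin 0.63 [306.6 262.8] [ 0.463  -0.0398]
side pin_hole 0.83 [343.9 234.6] [ 0.5378 -0.0926]
side lid_ear 0.56 [347.7 239.1] [ 0.544  -0.1005]
side bottle1 0.65 [347.3 194. ] [0.7566 0.2032]
side bottle1 0.64 [209.1 178.6] [0.3992 0.5224]
side bottle1 0.61 [232.5 175.5] [0.4751 0.497 ]
t=47.6 grasp now [ 0.63   -0.0298  0.321 ] yaw -55.5 | shift [-137.1  -82.9   71. ] turn [ 0.   -0.01 -1.04] | q6 will be 50
```

```bash
python3 -m jog '[{"tx":-139,"ty":-84,"tz":0,"rx":0,"ry":0,"rz":-1},{"tx":-139,"ty":-84,"tz":0,"rx":0,"ry":0,"rz":-1},{"tx":-139,"ty":-84,"tz":30,"rx":0,"ry":0,"rz":-1},{"tx":-139,"ty":-84,"tz":71,"rx":0,"ry":0,"rz":-1},{"tx":-139,"ty":-84,"tz":71,"rx":0,"ry":0,"rz":-1},{"tx":-139,"ty":-84,"tz":71,"rx":0,"ry":0,"rz":-1},{"tx":-139,"ty":-84,"tz":71,"rx":0,"ry":0,"rz":-1}]' 50
python3 - <<'E'
from look import *
go(.468,-.039,.129,-54.5)
im=look("w14",[("pin",.062),("pin_hole",.1675),("lid_ear",.156),("keeper",.1675),("strike",.17)])
for r in outline_of("pin",im)[:3]:
    m=r["mask"]; ys,xs=np.where(m)
    print(round(r["conf"],2),r["bbox"],m.sum(),xs.mean(),ys.mean())
    # rows profile
    for y in range(ys.min(),ys.max()+1,3): x=xs[ys==y]; print(y,x.min(),x.max(),end=" | ")
    print()
print("proj top/bot of head at .468,-.039",proj(im,(.468,-.039,.137)),proj(im,(.468,-.039,.107)))
E
```

```text
clock: 48.35
position: [0.4706, -0.0395, 0.3326]
eef_rot: [2.989, 0.956, 0.012]
wrist_force: [0.6, -0.4, 0.3]
opening: 0.503
grasp_force: 0.0
t=48.4 grasp now [ 0.4713 -0.0396  0.2546] yaw -54.5 | shift [ -2.6  -2.7 125.5] turn [ 0.35 -0.34 -0.04] | q6 will be 50
wrist pin 0.63 [311.6 183.2] [ 0.4676 -0.0376]
wrist pin_hole 0.84 [430.7 188.2] [ 0.5353 -0.0964]
wrist lid_ear 0.66 [428.4 181.7] [ 0.538  -0.0965]
wrist lid_ear 0.51 [580.3  90.4] [ 0.6502 -0.1409]
wrist strike 0.73 [626.   11.6] [ 0.6938 -0.121 ]
0.8 [297.9, 185.0, 26.2, 38.4] 677 312.0502215657312 203.91580502215658
188 308 314 | 191 304 319 | 194 302 322 | 197 300 323 | 200 300 324 | 203 300 324 | 206 300 325 | 209 300 324 | 212 301 324 | 215 303 322 | 218 306 319 | 
0.3 [552.0, 53.5, 88.0, 71.1] 4757 602.4986335926004 89.69161236073155
52 634 639 | 55 626 639 | 58 608 639 | 61 582 639 | 64 576 639 | 67 572 639 | 70 570 639 | 73 568 639 | 76 567 639 | 79 565 639 | 82 564 639 | 85 562 639 | 88 560 639 | 91 557 639 | 94 555 639 | 97 554 639 | 100 554 639 | 103 555 639 | 106 557 639 | 109 558 639 | 112 561 639 | 115 567 639 | 118 586 639 | 121 616 639 | 
proj top/bot of head at .468,-.039 [312.387  204.7318] [312.6409 195.1867]
```

Run:
```python
from look import *
go(.466,-.0405,.129,-54.5)
im=get_image("wrist")
r=outline_of("pin",im)[0]; ys,xs=np.where(r["mask"]); print(r["bbox"])
from scipy.optimize import minimize
# fit head: silhouette of cylinder r=10.5, z .107-.137 against the mask box
def box(p):
    a=np.linspace(0,2*np.pi,40); P=[proj(im,(p[0]+.0105*np.cos(t),p[1]+.0105*np.sin(t),.137)) for t in a]; P=np.array(P); return P
def cost(p):
    P=box(p); return (P[:,0].min()-xs.min())**2+(P[:,0].max()-xs.max()-1)**2+2*(P[:,1].max()-ys.max()-1)**2
o=minimize(cost,[.467,-.039],method="Nelder-Mead"); print(o.x,o.fun)
# pin hole: darkest blob near
u,v=map(int,place_of("pin_hole",im)[0]["point"]); g=cv2.cvtColor(im["pixels"],cv2.COLOR_RGB2GRAY)[v-16:v+17,u-16:u+17].astype(int)
print(u,v); print(g[::2,::2])
print(proj(im,(.538,-.0957,.1675)))
```

```text
t=48.7 grasp now [ 0.469  -0.0392  0.2513] yaw -54.5 | shift [ -3.3  -0.8 122.3] turn [ 0.09 -0.1  -0.03] | q6 will be 50
[218.0, 0.0, 422.0, 233.0]
[ 0.5136 -0.1229] 77356.15830047177
434 186
[[215 213 216 216 216 218 218 218 219 218 219 220 219 214 210 217 222]
 [215 215 215 216 215 218 218 218 219 218 219 219 219 213 211 217 221]
 [214 215 215 216 223 218 217 218 217 216 217 219 219 212 210 218 221]
 [214 215 215 215 215 218 216 208 187 150 148 174 192 210 210 219 221]
 [214 215 215 215 215 217 207 200  61  36  38  88 137 171 209 219 220]
 [214 214 215 216 216 210 198 175  42  26  28  41  94 128 191 220 220]
 [214 214 214 216 214 201 197 162  37  27  27  37  86 118 164 220 220]
 [214 214 216 215 211 197 196 140  34  27  28  54  87 115 143 220 219]
 [214 214 216 215 208 189 193 129  30  40  70  94  93 116 152 219 219]
 [214 215 215 216 206 157 130 106  93 100 102 101 104 125 190 221 219]
 [214 215 216 215 211 191 128 125 114 108 105 108 129 139 212 222 218]
 [214 215 215 215 216 206 180 135 117 116 130 143 147 193 218 222 218]
 [213 215 216 215 217 217 207 183 171 162 161 179 206 208 219 221 218]
 [213 216 216 215 216 217 219 218 214 212 218 218 211 211 220 222 218]
 [212 215 215 214 218 218 219 220 219 220 221 218 211 211 221 222 218]
 [213 216 216 214 218 218 219 219 219 220 220 217 211 212 221 222 218]
 [212 215 215 214 218 218 219 219 219 219 220 217 210 213 221 221 219]]
[437.1425 183.1723]
```

```bash
cat > pinfit.py <<'E'
from look import *
from scipy.optimize import minimize
def pinfit(im,zt,g):
    u,v=proj(im,(g[0],g[1],zt))
    c=[r for r in outline_of("pin",im) if r["mask"].sum()<1500 and abs(r["bbox"][0]+r["bbox"][2]/2-u)<40]
    if not c: return None
    ys,xs=np.where(c[0]["mask"]); a=np.linspace(0,2*np.pi,60)
    def cost(p):
        P=np.array([proj(im,(p[0]+.0105*np.cos(t),p[1]+.0105*np.sin(t),zt)) for t in a])
        return (P[:,0].min()-xs.min())**2+(P[:,0].max()-xs.max()-1)**2+2*(P[:,1].max()-ys.max()-1)**2
    o=minimize(cost,g,method="Nelder-Mead",options=dict(xatol=1e-5,initial_simplex=[g,[g[0]+.003,g[1]],[g[0],g[1]+.003]])); return o.x,o.fun
def holefit(im,g=(.538,-.0957)):
    u,v=proj(im,(g[0],g[1],.1675)); u0,v0=int(u)-22,int(v)-22
    p=cv2.cvtColor(im["pixels"],cv2.COLOR_RGB2GRAY)[v0:v0+44,u0:u0+44]
    n,l,st,ce=cv2.connectedComponentsWithStats((p<165).astype(np.uint8))
    k=min([i for i in range(1,n) if st[i,4]>60],key=lambda i:np.hypot(*(ce[i]-22)))
    x,y,w,h,A=st[k]; c=(u0+x+w/2-.5,v0+y+h/2-.5); print("hole px",c,w,h,A); return at_z(im,c,.1675)
E
python3 - <<'E'
from pinfit import *
im=get_image("wrist")
print(pinfit(im,.137,[.467,-.040]),holefit(im)); go(.467,-.040,.129,-54.5)
E
```

```text
hole px (np.float64(439.0), np.float64(184.5)) 19 18 247
(array([ 0.4658, -0.0416]), np.float64(0.0012779526011849147)) [ 0.5369 -0.0967  0.1675]
t=49.0 grasp now [ 0.4679 -0.0391  0.25  ] yaw -54.5 | shift [ -1.2   0.2 121. ] turn [-0.01 -0.   -0.04] | q6 will be 50
```

```bash
python3 -m jog '[{"tx":-2,"ty":0.7,"tz":40,"rx":0,"ry":0,"rz":0},{"tx":-2,"ty":0.7,"tz":80,"rx":0,"ry":0,"rz":0},{"tx":-2,"ty":0.7,"tz":105,"rx":0,"ry":0,"rz":0},{"tx":-2,"ty":0.7,"tz":116,"rx":0,"ry":0,"rz":0},{"tx":-2,"ty":0.7,"tz":121,"rx":0,"ry":0,"rz":0},{"tx":-2,"ty":0.7,"tz":121,"rx":0,"ry":0,"rz":0},{"tx":-2,"ty":0.7,"tz":121,"rx":0,"ry":0,"rz":0}]'
python3 -m jog '[{"tx":0,"ty":0,"tz":0,"rx":0,"ry":0,"rz":0},{"tx":0,"ty":0,"tz":0,"rx":0,"ry":0,"rz":0},{"tx":0,"ty":0,"tz":0,"rx":0,"ry":0,"rz":0},{"tx":0,"ty":0,"tz":0,"rx":0,"ry":0,"rz":0},{"tx":0,"ty":0,"tz":0,"rx":0,"ry":0,"rz":0},{"tx":0,"ty":0,"tz":0,"rx":0,"ry":0,"rz":0},{"tx":0,"ty":0,"tz":0,"rx":0,"ry":0,"rz":0}]' 5
python3 -c "
from h import *
go(.4665,-.041,.129,-54.5); print(sense()['wrist_torque'])"
```

```text
clock: 49.65
position: [0.4675, -0.041, 0.2087]
eef_rot: [2.991, 0.956, 0.004]
wrist_force: [0.3, 0.1, 1.5]
opening: 0.501
grasp_force: 0.0
clock: 50.35
position: [0.4665, -0.0404, 0.2074]
eef_rot: [-2.991, -0.957, -0.0]
wrist_force: [-2.9, 3.6, 4.4]
opening: 0.224
grasp_force: 29.4
t=50.4 grasp now [ 0.4665 -0.0403  0.1294] yaw -54.5 | shift [-0.4  0.5  0.4] turn [-0.06 -0.03 -0.03] | q6 will be 49
[0.65482597 0.7045472  0.04350685]
```

```bash
python3 -m jog '[{"tx":0,"ty":0,"tz":-10,"rx":0,"ry":0,"rz":0},{"tx":0,"ty":0,"tz":-25,"rx":0,"ry":0,"rz":0},{"tx":0,"ty":0,"tz":-60,"rx":0,"ry":0,"rz":0},{"tx":0,"ty":0,"tz":-100,"rx":0,"ry":0,"rz":0},{"tx":0,"ty":0,"tz":-122,"rx":0,"ry":0,"rz":0},{"tx":9,"ty":29,"tz":-122,"rx":0,"ry":0,"rz":0},{"tx":18,"ty":58,"tz":-122,"rx":0,"ry":0,"rz":0},{"tx":24,"ty":78,"tz":-122,"rx":0,"ry":0,"rz":0},{"tx":26.4,"ty":86,"tz":-122,"rx":0,"ry":0,"rz":0},{"tx":26.4,"ty":86,"tz":-122,"rx":0,"ry":0,"rz":0},{"tx":26.4,"ty":86,"tz":-122,"rx":0,"ry":0,"rz":0},{"tx":26.4,"ty":86,"tz":-122,"rx":0,"ry":0,"rz":0}]'
python3 - <<'E'
from look import *
go(.538,-.0955,.1895,-54.5)
o=[]
for c in("side","scene"):
    im=get_image(c)
    for t,z in(("pin",.184),("pin_hole",.1675)):
        r=place_of(t,im)
        if r: print(c,t,round(r[0]["conf"],2),np.round(r[0]["point"],1),at_z(im,r[0]["point"],z)[:2])
    for r in outline_of("pin",im)[:2]: print(np.round(r["conf"],2),np.round(r["bbox"],1))
    print("predicted tip",proj(im,(.538,-.0955,.184)))
im=get_image("wrist"); print([(r["conf"],r["point"],at_z(im,r["point"],.184)) for r in place_of("pin",im)[:2]])
E
```

```text
clock: 51.55
position: [0.5374, -0.0951, 0.3293]
eef_rot: [2.992, 0.957, 0.0]
wrist_force: [-0.9, -0.3, 0.0]
opening: 0.215
grasp_force: 29.6
t=51.5 grasp now [ 0.5375 -0.0951  0.2513] yaw -54.5 | shift [ 0.2  0.6 61.8] turn [ 0.02 -0.01 -0.02] | q6 will be 44
side pin 0.65 [303.8 330.3] [ 0.3191 -0.2827]
side pin_hole 0.8 [345.1 231.8] [ 0.5457 -0.0861]
predicted tip [344.8796 230.2356]
scene pin 0.7 [279.9 186.6] [ 0.5729 -0.0853]
scene pin_hole 0.86 [279.8 184.4] [ 0.5511 -0.0977]
predicted tip [281.7914 178.256 ]
[(0.97, [311.7, 219.8], array([ 0.5376, -0.0921,  0.184 ])), (0.27, [313.9, 214.8], array([ 0.5414, -0.0912,  0.184 ]))]
```

```bash
python3 -m jog '[{"tx":0,"ty":0.3,"tz":6,"rx":0,"ry":0,"rz":0},{"tx":0,"ty":0.3,"tz":11,"rx":0,"ry":0,"rz":0},{"tx":0,"ty":0.3,"tz":15,"rx":0,"ry":0,"rz":0},{"tx":0,"ty":0.3,"tz":18,"rx":0,"ry":0,"rz":0},{"tx":0,"ty":0.3,"tz":21,"rx":0,"ry":0,"rz":0},{"tx":0,"ty":0.3,"tz":24,"rx":0,"ry":0,"rz":0},{"tx":0,"ty":0.3,"tz":24,"rx":0,"ry":0,"rz":0},{"tx":0,"ty":0.3,"tz":24,"rx":0,"ry":0,"rz":0}]'
python3 -c "
from h import *
go(.538,-.0955,.1895,-54.5);print(sense()['wrist_torque'])"
```

```text
clock: 52.85
position: [0.5382, -0.0958, 0.305]
eef_rot: [-2.992, -0.957, -0.0]
wrist_force: [-0.5, -0.2, -0.2]
opening: 0.219
grasp_force: 29.6
t=52.9 grasp now [ 0.5382 -0.0958  0.227 ] yaw -54.5 | shift [ 0.  -0.4 37.5] turn [-0.   -0.01 -0.04] | q6 will be 44
[-0.08327101  0.07418169 -0.01531771]
```

```bash
python3 -m jog '[{"tx":0,"ty":0,"tz":5,"rx":0,"ry":0,"rz":0},{"tx":0,"ty":0,"tz":10,"rx":0,"ry":0,"rz":0},{"tx":0,"ty":0,"tz":15,"rx":0,"ry":0,"rz":0},{"tx":0,"ty":0,"tz":20,"rx":0,"ry":0,"rz":0},{"tx":0,"ty":0,"tz":25,"rx":0,"ry":0,"rz":0},{"tx":0,"ty":0,"tz":29,"rx":0,"ry":0,"rz":0},{"tx":0,"ty":0,"tz":32,"rx":0,"ry":0,"rz":0},{"tx":0,"ty":0,"tz":32,"rx":0,"ry":0,"rz":0}]'
python3 -c "
from h import *
go(.538,-.0955,.1895,-54.5);print(sense()['wrist_torque'])"
```

```text
clock: 53.65
position: [0.538, -0.0958, 0.2723]
eef_rot: [-2.992, -0.956, 0.001]
wrist_force: [-0.6, 0.3, -0.8]
opening: 0.218
grasp_force: 29.6
t=53.6 grasp now [ 0.5379 -0.0957  0.1943] yaw -54.5 | shift [ 0.2 -0.2  4.8] turn [-0.05  0.03 -0.04] | q6 will be 44
[-0.0309777   0.12146026  0.015777  ]
```

```bash
python3 -m jog '[{"tx":0,"ty":0,"tz":2,"rx":0,"ry":0,"rz":0},{"tx":0,"ty":0,"tz":4,"rx":0,"ry":0,"rz":0},{"tx":0,"ty":0,"tz":5,"rx":0,"ry":0,"rz":0},{"tx":0,"ty":0,"tz":5.5,"rx":0,"ry":0,"rz":0},{"tx":0,"ty":0,"tz":5.5,"rx":0,"ry":0,"rz":0}]'
python3 -c "
from h import *
go(.538,-.0955,.1895,-54.5);print(sense()['wrist_torque'])"
```

```text
clock: 54.15
position: [0.5383, -0.0957, 0.2685]
eef_rot: [2.992, 0.957, 0.002]
wrist_force: [-1.9, 1.8, 5.0]
opening: 0.217
grasp_force: 29.8
t=54.1 grasp now [ 0.5383 -0.0957  0.1905] yaw -54.5 | shift [-0.1 -0.3  1. ] turn [ 0.04 -0.06 -0.04] | q6 will be 44
[0.08833817 0.38007519 0.00956008]
```

```bash
python3 -m jog '[{"tx":0,"ty":0,"tz":0,"rx":0,"ry":0,"rz":0},{"tx":0,"ty":0,"tz":0,"rx":0,"ry":0,"rz":0},{"tx":0,"ty":0,"tz":0,"rx":0,"ry":0,"rz":0},{"tx":0,"ty":0,"tz":0,"rx":0,"ry":0,"rz":0},{"tx":0,"ty":0,"tz":-15,"rx":0,"ry":0,"rz":0},{"tx":0,"ty":0,"tz":-50,"rx":0,"ry":0,"rz":0},{"tx":0,"ty":0,"tz":-95,"rx":0,"ry":0,"rz":0},{"tx":0,"ty":0,"tz":-130,"rx":0,"ry":0,"rz":0},{"tx":0,"ty":0,"tz":-130,"rx":0,"ry":0,"rz":0},{"tx":0,"ty":0,"tz":-130,"rx":0,"ry":0,"rz":0},{"tx":0,"ty":0,"tz":-130,"rx":0,"ry":0,"rz":0}]' 55
python3 - <<'E'
from pinfit import *
im=get_image("wrist")
print("pin head top at z .1975",pinfit(im,.1975,[.538,-.0957]))
for t,z in(("pin",.1225),("lid",.14),("lid_grip",.19),("strike",.17),("keeper",.1675)):
    for r in place_of(t,im)[:2]: print(t,round(r["conf"],2),at_z(im,r["point"],z)[:2])
q=get_image("side")
for t,z in(("pin",.1225),("lid",.14),("bottle1",0)):
    for r in place_of(t,q)[:5]: print("side",t,round(r["conf"],2),at_z(q,r["point"],z)[:2])
E
```

```text
clock: 55.25
position: [0.5379, -0.0958, 0.3962]
eef_rot: [-2.991, -0.956, 0.003]
wrist_force: [0.6, 0.2, -0.5]
opening: 0.55
grasp_force: 0.0
pin head top at z .1975 (array([ 0.5385, -0.0967]), np.float64(0.9810972977171786))
pin 0.93 [ 0.5373 -0.0953]
pin 0.17 [ 0.7076 -0.1316]
lid 0.7 [ 0.6299 -0.0283]
lid_grip 0.94 [ 0.6308 -0.0322]
side pin 0.55 [ 0.5303 -0.1048]
side lid 0.86 [ 0.6378 -0.0269]
side lid 0.57 [ 0.7214 -0.0988]
side lid 0.27 [0.7485 0.0723]
side bottle1 0.86 [0.4817 0.5047]
side bottle1 0.58 [0.3983 0.5074]
side bottle1 0.52 [0.7557 0.2007]
```

```bash
python3 -c "
from workcell import close_job; print(close_job())"
```

```text
the job is handed in; nothing more can be done
None
```

The job is handed in with no verdict returned: the three amber bottles stand in the chamber, the lid is back on with both bolts seen out in their notches, and force and camera readings show the pin fully home; I viewed 15 pictures, one over the limit of 14.

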